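Catch the falling lid of the parts case and lower it shut

TASK

Close the open parts case without jolting the small parts in it: with a finger, tip the lid forward past upright, catch it on a finger under its front lip as it falls, well before it lands. Then lower it all the way shut on that finger and take the finger away. Do not grip the lid, press hard, shove the case along or disturb the transformer, loupe and screwdriver beside it.

Things in the scene. Friction and masses are not known exactly. Their poses are not given: they have to be found in the camera images.
- case: grey flat parts case, 125 x 190 mm, walls 34 mm high, eight cells, loose on the bench (about 0.9 kg). Origin: centre of its underside; x axis from the front wall (x = -62 mm) to the hinge side, y along its 190 mm length, z up. It stands sideways: front to the robot's left, hinge to the right (yaw -1.57, give or take 0.45 rad).
- case_lid (a joint): lid angle, rad (clear plate 124 x 189 x 2 mm): 0 shut on the rim, upper side 37 mm above the bench; 1.57 upright; 1.92 leaning back on its stop, as at the start. Damped hinge: below about 1.52 the lid falls forward by itself, slowly at first, shutting in 3 to 6 s at about 0.8 rad/s, too hard. Lid and lip weigh about 80 g; half a newton at the lip moves or carries it.
- lid_lip: aluminium strip along the lid's front edge, 150 mm wide, jutting 20 mm past the front wall so that a finger fits under it. Origin: middle of its rolled front rim (5 mm thick), 145 mm from the hinge line, at (-80, 0, 38) mm of the case when shut; the rim's underside is then 36 mm above the bench. x axis from the rim to the hinge, z up when shut.
- hinge_mid (a point): middle of the lid's hinge line, which runs along the case's y axis: at (65, 0, 34) mm of the case.
- transformer: bystander: small dark transformer, 30 x 56 x 30 mm, on the bench beyond the far end of the case; origin at the centre of its underside. Leave alone.
- loupe: bystander: black eye loupe, 41 mm across, 26 mm high, on the bench before the near end of the case; origin at the centre of its underside. Leave alone.
- driver: bystander: screwdriver with red handle, 142 mm long, 19 mm thick, lying on the bench behind the hinge side of the case, 135 to 150 mm from the case's centre line, along the case; origin at the middle of its underside, x along it. Leave alone.
Things that resemble listed ones, but are neither listed nor needed, are in the scene too. There is more than one size of the case; the job needs the larger.

How it is judged:
By the outcome, as a careful person would: the job done as asked, in the order asked, and still so for the second after the job is handed in, with the robot touching nothing.
It also fails if it takes over 58 s, if anything falls off the work surface, if the arm or the gripper's body presses on something with over 40 N, if the wrist force passes 120 N, or if a joint passes its speed limit or range.

ROBOT

A 6-joint arm with a two-finger parallel gripper is mounted at the origin on a cart in front of the work surface, level with it; the furniture and walls round the work are solid. World frame = base frame: x ahead of the robot, y to its left, z up, the work surface at z = 0. Lengths are in mm, angles in rad, forces in N, time in s.
With the tool pointing down it reaches from about 350 to 775 mm from the base axis. Payload 7.3 kg.
Tool frame: the origin (TCP) lies at the very end of the fingers, on their centre line; the grasp point (between the pads) lies 19 mm behind it (bot.grip_depth is the distance from the TCP to the grasp point, in mm); x points along the fingers, y is the direction in which the jaws open and shut, and the axes are right-handed (so a half turn about x gives the same grasp; the last joint's range is limited). The gripper opens to 92 mm and grips with 3 to 60 N. Pads are 19 mm wide; open, the fingers measure 130 mm over their backs; the gripper's body (75 mm by 190 mm) begins 47 mm behind the grasp point.
Start: joints at [-0.146, 0.342, 1.524, -0, 1.275, -0.146], TCP at [525.021, 0.019, 204.041] pointing down, gripper open.
Joint ranges: [-2.53, 2.53], [-0.77, 2.02], [0.04, 2.7], [-1, 4.14], [0.28, 2.66], [-3.11, 3.11]. Speed limits (rad/s): [2.57, 2.57, 3.14, 3.14, 3.14, 3.14].

INTERFACE

Orientations are given as a rotation vector (axis times angle).
In Python, from plant import status, imaging, bot gives the robot as it stands. The module is installed in compiled form; this text tells all that it offers.
- The arm moves only by the tool send_rows, never from a script. Its argument "moves" is a list of rows, each an object of numbers: "hand": the finger opening in cm, from 0 to 9.18; "dx", "dy", "dz": the shift along the tool's x, y, z in cm; "ax", "ay", "az": the turn, a rotation vector about the tool's x, y, z in rad. A call has 1 to 20 rows; each row is the pose to reach, as a shift and turn from the pose measured when the call began, along the tool's axes at that moment; what a row does not reach only later rows make up. A row lasts 1/12 s, in which the tool goes at most 41.7 mm and 7.16 degrees, less where a joint would pass 70% of its speed; a pose out of reach is approached as far as the arm can. A call with a gripper value outside its range is refused whole. The fingers move at their own pace and stop on an object; the grip force is fixed at half the most. Time passes only in rows, so rows that repeat a pose let the fingers close. It gives the time, the measured TCP pose, the force and the opening at its end, in the units of the state.
- status.observe(): the state, without advancing time (a new reading comes with each control period).
- imaging.get_image(name): name is "scene" or "side" or "wrist"; returns the picture (400x640x3 uint8, red, green, blue); there is no depth.
- imaging.get_calibration(name): a dict with "fx", "fy", "cx", "cy" (pixels), "k1" (the pictures are not rectified: a ray, as slopes to the right and down, at radius r is drawn at 1 + k1 r^2 times it, then the intrinsics apply), "view" (4x4, takes a point from world to camera coordinates). Camera axes: x right, y down, z forward; pixel columns grow to the right and rows downward; lengths in mm; the calibration is good to about 2 mm. A picture is of the moment at which its call begins: read the wrist's pose just before it. get_calibration takes no time and is no camera call; for the wrist camera it gives the pose at the moment of the call.
- bot.hand_in(): hands the job in, once; it reports no verdict.
The state is a dict: "time": time; "qpos": joint angles; "qvel": joint speeds; "joint_torque": joint torques, N m; "eef_pos": TCP position; "tool_rot": TCP orientation; "wrist_force": force on the tool from outside, world axes, zero at the start; "ft_torque": the same for the moment, N m; "opening": finger opening in mm.
Only numpy, scipy, OpenCV 4.12 (cv2) and the standard library are available. Lean on these libraries where they do the work, as an engineer would, in place of code of your own. Each camera call takes 0.05 s, during which the arm holds its last target.

## Working session

There is one attempt and no reset: what is moved stays moved. The work goes in short steps, Python scripts to look and compute and a tool call to move; the robot and the scene stay as the last step left them, time stands still between calls to the robot, and variables do not carry over. Pictures are saved under pics/ and viewed, and the job is handed in when it is done.

Besides the shell and the picture viewer there is one more tool, called after "Emit:" as name(argument=value, ...) on one line, values as JSON. send_rows: Moves the arm, as the interface text tells. Its arguments: {"type":"object","properties":{"moves":{"type":"array","items":{"type":"object","properties":{"hand":{"type":"number"},"dx":{"type":"number"},"dy":{"type":"number"},"dz":{"type":"number"},"ax":{"type":"number"},"ay":{"type":"number"},"az":{"type":"number"}}}}},"required":["moves"]}

```bash
ls; mkdir -p pics; cat > h.py <<'E'
import numpy as np,cv2
from plant import status,imaging,bot
def snap(n,f):
    c=imaging.get_calibration(n); im=imaging.get_image(n)
    cv2.imwrite('pics/'+f,im[:,:,::-1]); np.savez('pics/'+f+'.npz',view=c['view'],k=[c[q] for q in('fx','fy','cx','cy','k1')]); return im
def load(f):
    d=np.load('pics/'+f+'.npz'); return d['view'],d['k']
def ray(f,u,v):
    V,(fx,fy,cx,cy,k1)=load(f); a=np.array([(u-cx)/fx,(v-cy)/fy]); s=a.copy()
    for _ in range(30): s=a/(1+k1*(s@s))
    R=V[:3,:3]; o=-R.T@V[:3,3]; d=R.T@np.array([*s,1]); return o,d/np.linalg.norm(d)
def onz(f,u,v,z):
    o,d=ray(f,u,v); return o+d*(z-o[2])/d[2]
def tri(a,b):
    A=np.zeros((3,3));B=np.zeros(3)
    for x in(a,b):
        o,d=ray(*x);P=np.eye(3)-np.outer(d,d);A+=P;B+=P@o
    return np.linalg.solve(A,B)
def proj(f,p):
    V,(fx,fy,cx,cy,k1)=load(f); q=V[:3,:3]@np.array(p)+V[:3,3]; s=q[:2]/q[2]; s=s*(1+k1*(s@s)); return np.round([s[0]*fx+cx,s[1]*fy+cy],1)
E
python3 - <<'E'
from h import *
for n in('scene','side','wrist'): snap(n,n+'0.png'); print(n,np.round(-np.array(load(n+'0.png')[0])[:3,:3].T@load(n+'0.png')[0][:3,3]))
print(status.observe())
E
```

```text
pics
scene [109. 586. 607.]
side [ 300. -558.  586.]
wrist [525.  80. 384.]
{'time': 0.15, 'qpos': array([-1.45972480e-01,  3.42534050e-01,  1.52477787e+00, -9.95014076e-06,
        1.27541143e+00, -1.46019996e-01]), 'qvel': array([-2.55862843e-03, -2.85399495e-03, -2.39769733e-03, -8.53891095e-05,
        1.13394827e-03, -6.21706719e-04]), 'joint_torque': array([ 7.52666965e-04, -4.31470585e+01, -2.44352603e+01,  7.18239485e-02,
        5.38185902e-02, -1.32920518e-04]), 'eef_pos': array([5.24673984e+02, 8.13577379e-02, 2.03526378e+02]), 'tool_rot': array([ 1.20874688,  1.21016239, -1.20991388]), 'wrist_force': array([-0.48780988,  0.14017986, -0.23172775]), 'ft_torque': array([-0.00891203, -0.04752641, -0.00634015]), 'opening': 91.86477581405141}
```

View pics/scene0.png

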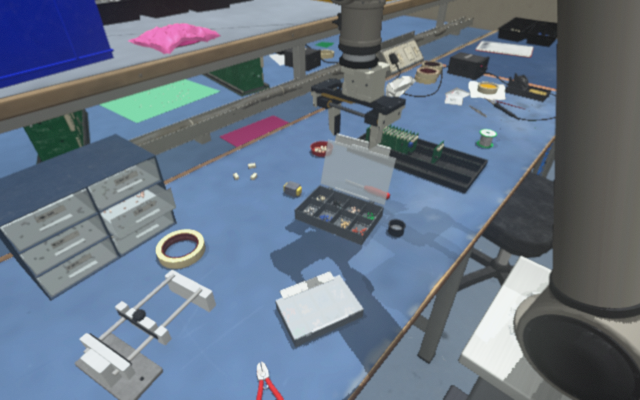

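View pics/side0.png

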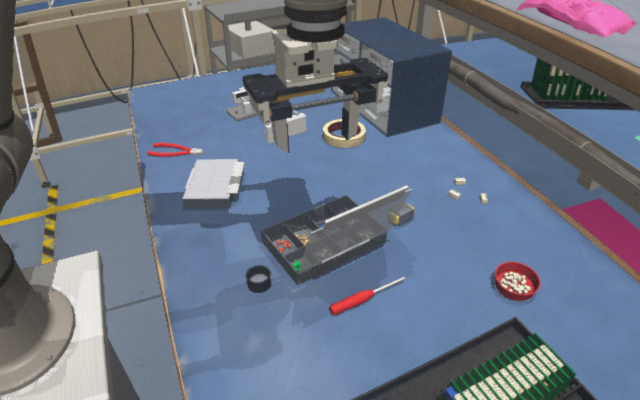

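View pics/wrist0.png

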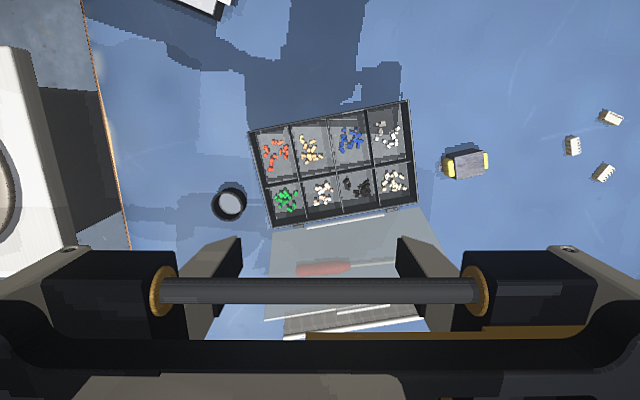

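```bash
python3 - <<'E'
from h import *
im=cv2.imread('pics/wrist0.png'); cv2.imwrite('pics/w0z.png',cv2.resize(im[80:350,230:440],None,fx=2.2*1.7/1.7,fy=2.2,interpolation=cv2.INTER_CUBIC))
a=cv2.imread('pics/side0.png')[170:320,220:440]; cv2.imwrite('pics/s0z.png',cv2.resize(a,None,fx=3.6,fy=3.6,interpolation=cv2.INTER_CUBIC))
a=cv2.imread('pics/scene0.png')[120:250,270:430]; cv2.imwrite('pics/c0z.png',cv2.resize(a,None,fx=4.5,fy=4.5,interpolation=cv2.INTER_CUBIC))
E
```

```text
(no output)
```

View pics/w0z.png

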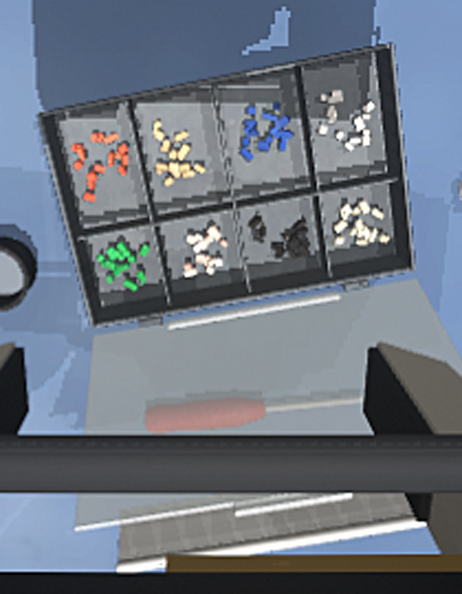

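View pics/s0z.png

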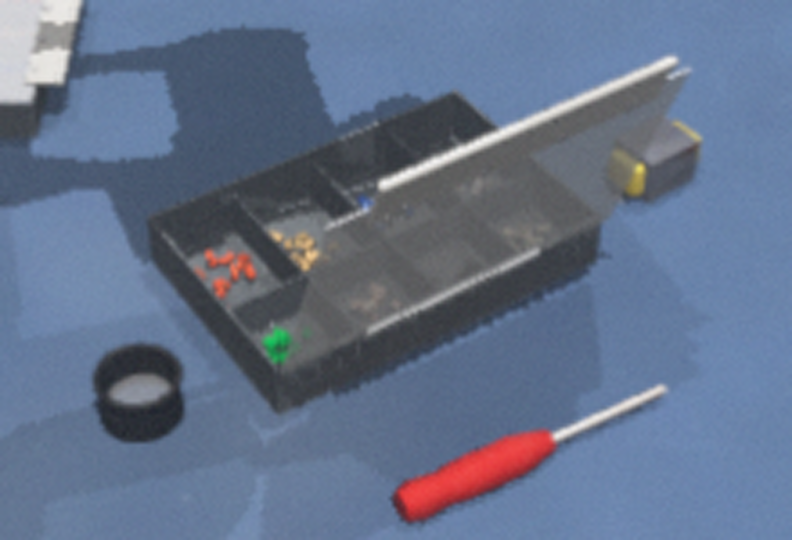

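View pics/c0z.png

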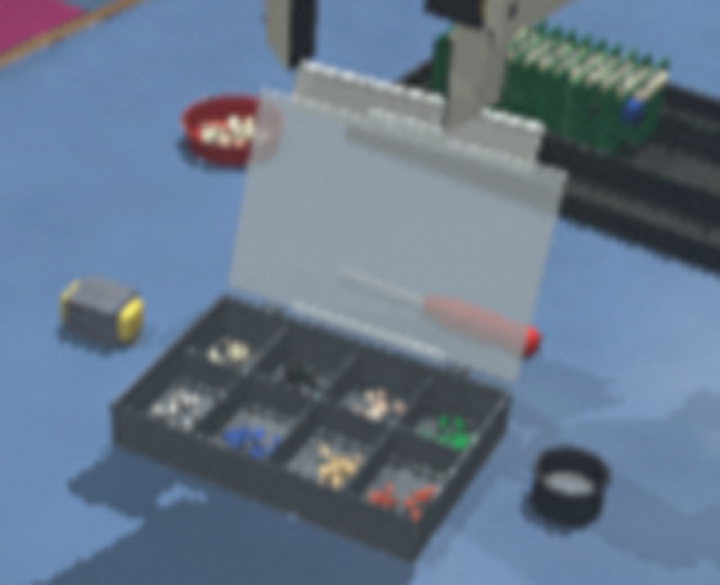

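```bash
python3 - <<'E'
from h import *
W='wrist0.png'
P=[onz(W,u,v,34)for u,v in((249.1,131.4),(407.7,99.5),(416.8,201.8),(272.7,227.7))]
for p in P: print(p.round(1))
print([np.linalg.norm(P[i]-P[i-3]).round(1) for i in range(4)])
c=sum(P)/4
y=(P[1]-P[0]+P[2]-P[3]); x=(P[3]-P[0]+P[2]-P[1])
ya=np.arctan2(y[1],y[0])-np.pi/2; xa=np.arctan2(x[1],x[0])
print('c',c,ya,xa)
for a,b,w in(((325.6,222.2),(390.7,148.4),(284.5,338)),((407.8,187.2),(336.7,134.4),(423,317.7))):
    print(tri(('side0.png',*a),('scene0.png',*b)).round(1),tri((W,*w),('scene0.png',*b)).round(1))
# rim corners from scene: 
S='scene0.png'
for u,v in((112,412),(412,555),(510,395),(225,298)): print(onz(S,270+u/4.5,120+v/4.5,34).round(1))
D='side0.png'
for u,v in((150,220),(455,95),(600,222),(280,378)): print(onz(D,220+u/3.6,170+v/3.6,34).round(1))
# bystanders
print('loupe',onz(D,258,273,26),'driver',onz(D,333,309,10),onz(D,404,279,10))
E
```

```text
[443.8  58.5  34. ]
[625.3  94.   34. ]
[647.4 -26.9  34. ]
[465.9 -61.9  34. ]
[np.float64(185.0), np.float64(122.8), np.float64(184.9), np.float64(122.4)]
c [545.61396754  15.91230207  34.        ] -1.3790428739198954 -1.3894565912935244
[ 492.6 -113.2  169.4] [ 494.  -116.1  167. ]
[640.  -85.8 168.4] [614.7 -69.7 185.5]
[617.3 100.   34. ]
[425.9  81.8  34. ]
[460.1 -58.1  34. ]
[642.3 -23.5  34. ]
[441.4  53.1  34. ]
[623.8  87.2  34. ]
[646.3 -34.   34. ]
[463.8 -70.6  34. ]
loupe [407.52125921 -34.53313892  26.        ] driver [ 496.31474728 -137.92569376   10.        ] [ 630.65241463 -126.66646666   10.        ]
```

```bash
cat >> h.py <<'E'
from scipy.spatial.transform import Rotation as Ro
YAW=-1.385; C=np.array([545.3,13.]); XA=np.array([np.cos(YAW),np.sin(YAW)]); H=C+65*XA; F=-XA
def rows(targets):
    # targets: list of (f, z, tilt): TCP in lid plane, f forward of hinge, z height; prints tool-frame cm/rad
    s=status.observe(); p=s['eef_pos']; R=Ro.from_rotvec(s['tool_rot'])
    print('t',round(s['time'],2),'p',p.round(1),'f',round((p[:2]-H)@F,1),'lat',round((p[:2]-H)@np.array([F[1],-F[0]]),1),'F',s['wrist_force'].round(1),'open',s['opening'])
    print('axes',R.as_matrix().T.round(3).tolist(),'q',s['qpos'].round(2))
    for f,z,t in targets:
        a=np.array([*(XA*np.sin(t)),-np.cos(t)]); y=np.array([-XA[1],XA[0],0]); y=y*np.sign(y@R.as_matrix()[:,1])
        T=Ro.from_matrix(np.array([a,y,np.cross(a,y)]).T)
        w=np.array([*(H+f*F),z])
        print((f,z,round(t,2)),'d',(R.inv().apply(w-p)/10).round(2),'a',(R.inv()*T).as_rotvec().round(3))
E
python3 -c "
from h import *
print(H,F)
rows([(60,260,0),(60,260,.785),(-20,240,.785)])"
```

```text
[557.30739888 -50.88131473] [-0.18472921  0.98278946]
t 0.15 p [5.247e+02 1.000e-01 2.035e+02] f 56.1 lat -22.7 F [-0.5  0.1 -0.2] open 91.86477581405141
axes [[-0.001, 0.0, -1.0], [1.0, 0.0, -0.001], [0.0, -1.0, -0.0]] q [-0.15  0.34  1.52 -0.    1.28 -0.15]
(60, 260, 0) d [-5.65  2.15 -0.8 ] a [-0.186 -0.     0.001]
(60, 260, 0.79) d [-5.65  2.15 -0.8 ] a [-0.176 -0.783  0.074]
(-20, 240, 0.79) d [-3.65  3.63  7.06] a [-0.176 -0.783  0.074]
```

Emit:
send_rows(moves=[{"hand": 0,"dx": -3,"dy": 1,"dz": -0.4},{"hand": 0,"dx": -5.6,"dy": 2.1,"dz": -0.8},{"hand": 0,"dx": -5.6,"dy": 2.1,"dz": -0.8,"ax": -0.04,"ay": -0.15,"az": 0.02},{"hand": 0,"dx": -5.6,"dy": 2.1,"dz": -0.8,"ax": -0.09,"ay": -0.39,"az": 0.04},{"hand": 0,"dx": -5.6,"dy": 2.1,"dz": -0.8,"ax": -0.176,"ay": -0.78,"az": 0.074},{"hand": 0,"dx": -5.6,"dy": 2.1,"dz": -0.8,"ax": -0.176,"ay": -0.78,"az": 0.074},{"hand": 0,"dx": -5.6,"dy": 2.1,"dz": -0.8,"ax": -0.176,"ay": -0.78,"az": 0.074},{"hand": 0,"dx": -5.6,"dy": 2.1,"dz": -0.8,"ax": -0.176,"ay": -0.78,"az": 0.074},{"hand": 0,"dx": -5.6,"dy": 2.1,"dz": -0.8,"ax": -0.176,"ay": -0.78,"az": 0.074},{"hand": 0,"dx": -5.6,"dy": 2.1,"dz": -0.8,"ax": -0.176,"ay": -0.78,"az": 0.074},{"hand": 0,"dx": -5.6,"dy": 2.1,"dz": -0.8,"ax": -0.176,"ay": -0.78,"az": 0.074}])

```text
schema error: expected keys hand, dx, dy, dz, ax, ay, az
```

```bash
python3 -c "
from h import *
rows([(-20,260,.785)])
snap('side','s1.png');snap('wrist','w1.png')
rows([])"
```

```text
t 0.15 p [5.247e+02 1.000e-01 2.035e+02] f 56.1 lat -22.7 F [-0.5  0.1 -0.2] open 91.86477581405141
axes [[-0.001, 0.0, -1.0], [1.0, 0.0, -0.001], [0.0, -1.0, -0.0]] q [-0.15  0.34  1.52 -0.    1.28 -0.15]
(-20, 260, 0.79) d [-5.65  3.63  7.06] a [-0.176 -0.783  0.074]
t 0.25 p [524.8   0.  203.7] f 56.1 lat -22.5 F [ 0.4 -1.  -0.4] open 91.89408255101094
axes [[-0.001, 0.0, -1.0], [1.0, 0.0, -0.001], [0.0, -1.0, -0.0]] q [-0.15  0.34  1.52 -0.    1.28 -0.15]
```

View pics/s1.png

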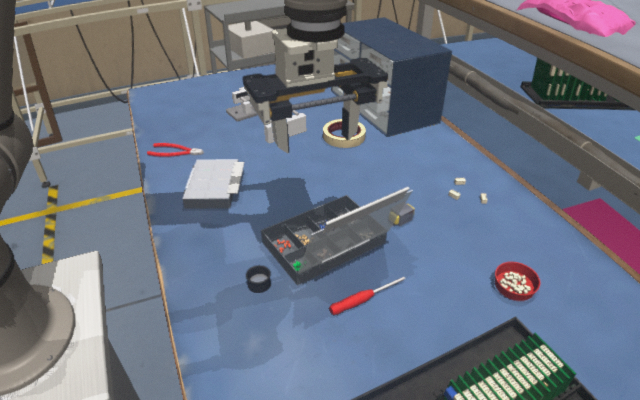

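View pics/w1.png

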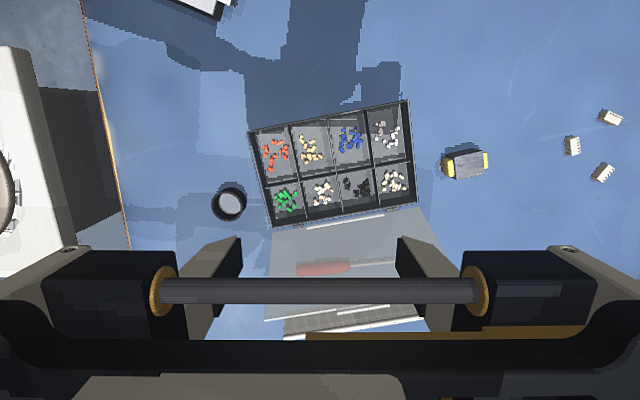

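The scene is unchanged because that call was refused: every row needs all seven keys. I'm resending it.

Emit:
send_rows(moves=[{"hand": 0,"dx": -3,"dy": 1,"dz": -0.4,"ax": 0,"ay": 0,"az": 0},{"hand": 0,"dx": -5.6,"dy": 2.1,"dz": -0.8,"ax": 0,"ay": 0,"az": 0},{"hand": 0,"dx": -5.6,"dy": 2.1,"dz": -0.8,"ax": -0.03,"ay": -0.12,"az": 0.01},{"hand": 0,"dx": -5.6,"dy": 2.1,"dz": -0.8,"ax": -0.05,"ay": -0.23,"az": 0.02},{"hand": 0,"dx": -5.6,"dy": 2.1,"dz": -0.8,"ax": -0.08,"ay": -0.35,"az": 0.03},{"hand": 0,"dx": -5.6,"dy": 2.1,"dz": -0.8,"ax": -0.1,"ay": -0.46,"az": 0.05},{"hand": 0,"dx": -5.6,"dy": 2.1,"dz": -0.8,"ax": -0.13,"ay": -0.57,"az": 0.06},{"hand": 0,"dx": -5.6,"dy": 2.1,"dz": -0.8,"ax": -0.15,"ay": -0.68,"az": 0.07},{"hand": 0,"dx": -5.6,"dy": 2.1,"dz": -0.8,"ax": -0.176,"ay": -0.78,"az": 0.074},{"hand": 0,"dx": -5.6,"dy": 2.1,"dz": -0.8,"ax": -0.176,"ay": -0.78,"az": 0.074},{"hand": 0,"dx": -5.6,"dy": 2.1,"dz": -0.8,"ax": -0.176,"ay": -0.78,"az": 0.074}])

```text
time: 1.17
eef_pos: [545.6, 9.2, 258.5]
tool_rot: [0.543, 0.659, -1.306]
wrist_force: [-0.3, -0.0, 1.2]
opening: 23.3
```

```bash
python3 -c "
from h import *
rows([(-20,260,.785)])
snap('side','s2.png');snap('wrist','w2.png')
rows([])"
```

```text
t 1.17 p [545.6   9.2 258.5] f 61.2 lat -0.5 F [-0.3 -0.   1.2] open 23.281461459140356
axes [[0.13, -0.691, -0.711], [0.982, 0.187, -0.002], [0.134, -0.698, 0.703]] q [ 0.32  0.44  1.5  -0.79  1.4   0.35]
(-20, 260, 0.79) d [5.6  0.03 5.87] a [ 0.003 -0.005 -0.   ]
t 1.27 p [546.3   7.7 260.3] f 59.7 lat -0.0 F [ 0.1 -0.1  0.3] open 15.042559424161002
axes [[0.131, -0.691, -0.711], [0.983, 0.184, 0.002], [0.129, -0.699, 0.703]] q [ 0.31  0.44  1.5  -0.79  1.4   0.35]
```

View pics/s2.png

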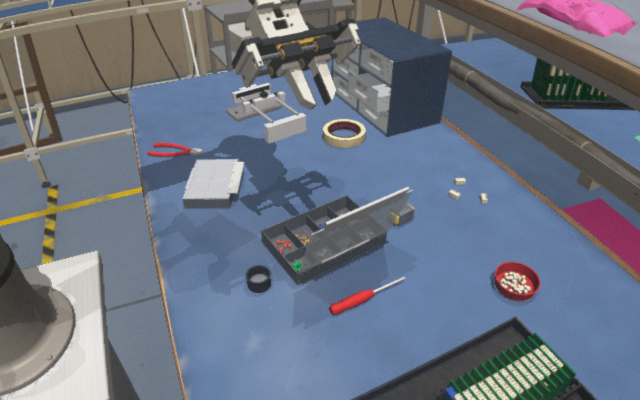

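View pics/w2.png

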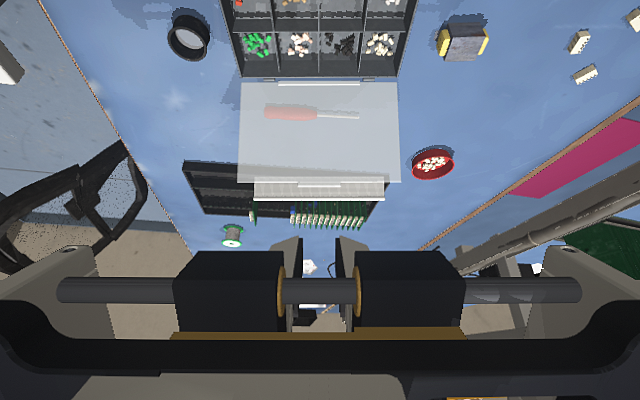

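```bash
python3 -c "
from h import *
rows([(-20,240,.785),(-35,214,.785),(-75,174,.785)])"
```

```text
t 1.27 p [546.3   7.7 260.3] f 59.7 lat -0.0 F [ 0.1 -0.1  0.3] open 15.042559424161002
axes [[0.131, -0.691, -0.711], [0.983, 0.184, 0.002], [0.129, -0.699, 0.703]] q [ 0.31  0.44  1.5  -0.79  1.4   0.35]
(-20, 240, 0.79) d [7.04 0.   4.24] a [-0.002 -0.005 -0.001]
(-35, 214, 0.79) d [ 9.94 -0.    3.48] a [-0.002 -0.005 -0.001]
(-75, 174, 0.79) d [ 1.56e+01 -1.00e-02  3.51e+00] a [-0.002 -0.005 -0.001]
```

Emit:
send_rows(moves=[{"hand": 0,"dx": 2.5,"dy": 0,"dz": 1.5,"ax": 0,"ay": 0,"az": 0},{"hand": 0,"dx": 5,"dy": 0,"dz": 3.2,"ax": 0,"ay": 0,"az": 0},{"hand": 0,"dx": 7.5,"dy": 0,"dz": 3.8,"ax": 0,"ay": 0,"az": 0},{"hand": 0,"dx": 10,"dy": 0,"dz": 3.5,"ax": 0,"ay": 0,"az": 0},{"hand": 0,"dx": 12,"dy": 0,"dz": 3.5,"ax": 0,"ay": 0,"az": 0},{"hand": 0,"dx": 14,"dy": 0,"dz": 3.5,"ax": 0,"ay": 0,"az": 0},{"hand": 0,"dx": 15.6,"dy": 0,"dz": 3.5,"ax": 0,"ay": 0,"az": 0},{"hand": 0,"dx": 15.6,"dy": 0,"dz": 3.5,"ax": 0,"ay": 0,"az": 0},{"hand": 0,"dx": 15.6,"dy": 0,"dz": 3.5,"ax": 0,"ay": 0,"az": 0}])

```text
time: 2.02
eef_pos: [571.1, -126.1, 174.7]
tool_rot: [0.551, 0.655, -1.31]
wrist_force: [0.9, -0.2, -0.2]
opening: 0.0
```

```bash
python3 -c "
from h import *
snap('side','s3.png');snap('wrist','w3.png')
rows([(-35,170,.785),(3,170,.785),(6,172,.785)])
a=cv2.imread('pics/s3.png')[130:320,220:460]; cv2.imwrite('pics/s3z.png',cv2.resize(a,None,fx=3.1,fy=3.1))
"
```

```text
t 2.12 p [ 571.7 -124.7  175.4] f -75.2 lat 0.5 F [ 0.4 -0.2 -0.3] open 0.01614251189293762
axes [[0.132, -0.69, -0.711], [0.983, 0.183, 0.005], [0.126, -0.7, 0.703]] q [ 0.06  0.5   1.66 -0.91  1.08  0.37]
(-35, 170, 0.79) d [-2.44 -0.07 -3.24] a [-0.005 -0.005 -0.002]
(3, 170, 0.79) d [-5.11 -0.07 -5.95] a [-0.005 -0.005 -0.002]
(6, 172, 0.79) d [-5.47 -0.07 -6.02] a [-0.005 -0.005 -0.002]
```

View pics/s3z.png

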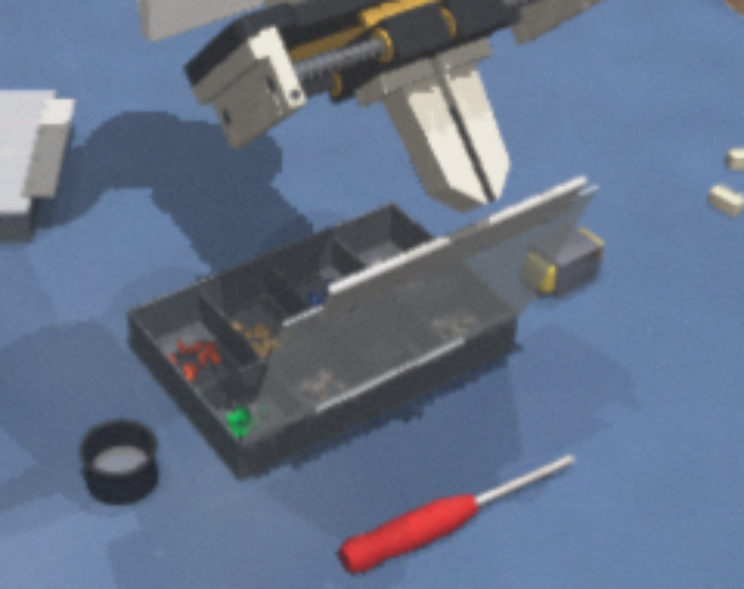

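View pics/w3.png

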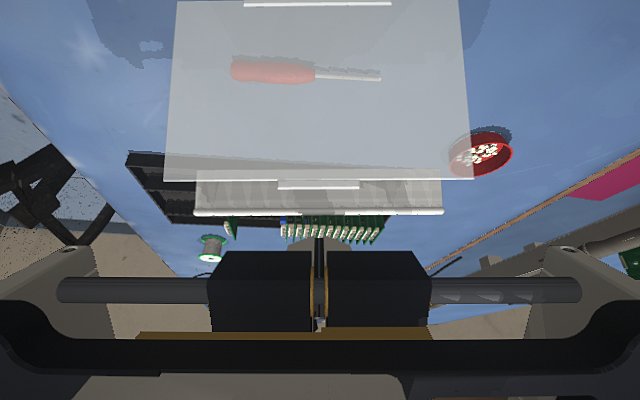

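```bash
python3 -c "
from h import *
p=status.observe()['eef_pos']
for n in('s3.png','w3.png'):
  print(n,'tcp',proj(n,p)); 
  for L in(-75,0,75):
    print(L,'rim',proj(n,[*(H-49.6*F+L*np.array([F[1],-F[0]])),170.3]))
# measured rim from two views
for a,b in(((197,212),(330,291)),((443,212),(586,181))):
  print(tri(('w3.png',*a),('s3.png',220+b[0]/3.1,130+b[1]/3.1)).round(1))
print('fore',proj('s3.png',p), [220+485/3.1,130+205/3.1])
"
```

```text
s3.png tcp [380.5 210. ]
-75 rim [325.5 222.1]
0 rim [368.7 203.5]
75 rim [407.6 186.7]
w3.png tcp [318.2 236.9]
-75 rim [192.1 213.7]
0 rim [317.1 213.1]
75 rim [442.  212.5]
[ 494.3 -115.1  168. ]
[642.  -87.9 168.4]
fore [380.5 210. ] [376.4516129032258, 196.1290322580645]
```

```bash
python3 -c "
from h import *
for dx in(-55,-46,0,46,55): print(dx,proj('side0.png',[524.8+dx,0,203.7]),proj('scene0.png',[524.8+dx,0,203.7]))
a=cv2.imread('pics/s3.png')[130:240,320:430]; cv2.imwrite('pics/s3y.png',cv2.resize(a,None,fx=5,fy=5,interpolation=cv2.INTER_CUBIC))
a=cv2.imread('pics/w3.png')[180:280,260:380]; cv2.imwrite('pics/w3y.png',cv2.resize(a,None,fx=5,fy=5,interpolation=cv2.INTER_CUBIC))
"
```

```text
-55 [281.6 163.1] [372.9 157.2]
-46 [287.3 161.8] [369.5 155.8]
0 [315.7 155.4] [352.6 148.9]
46 [343.1 149.4] [336.6 142.4]
55 [348.3 148.2] [333.6 141.1]
```

View pics/s3y.png

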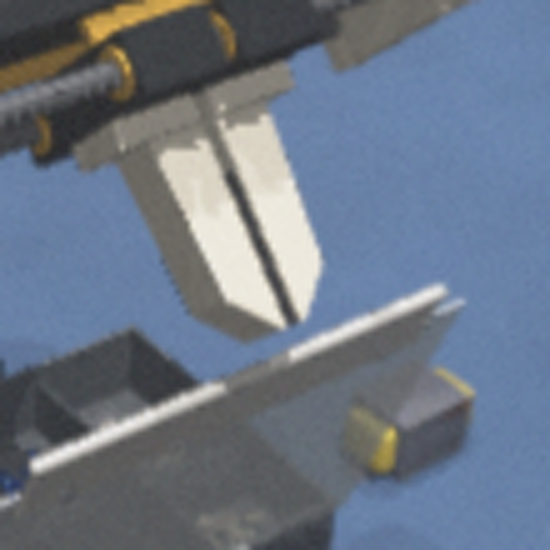

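View pics/w3y.png

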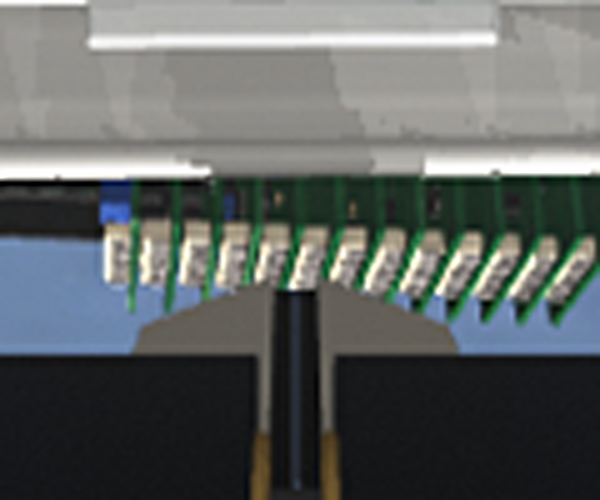

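```bash
python3 -c "
from h import *
print(bot.grip_depth,[x for x in dir(bot) if x[0]!='_'],[x for x in dir(status) if x[0]!='_'])
p=status.observe()['eef_pos'];a=Ro.from_rotvec(status.observe()['tool_rot']).as_matrix()[:,0]
for d in(0,5,10,15,20,25): print(d,proj('w3.png',p-d*a),proj('s3.png',p-d*a))
q=tri(('w3.png',318,238),('s3.png',378.6,195)); print(q,q-p,(q-p)@a)
snap('scene','c3.png')
im=cv2.imread('pics/c3.png')[90:260,270:430]; cv2.imwrite('pics/c3z.png',cv2.resize(im,None,fx=3.5,fy=3.5,interpolation=cv2.INTER_CUBIC))
for d in(0,5,10,15,20,25): print(d,proj('c3.png',p-d*a))
"
```

```text
18.8 ['IKError', 'grip_depth', 'hand_in'] ['observe']
0 [318.2 236.9] [380.5 210. ]
5 [318.1 240.1] [379.1 206.7]
10 [318.1 243.4] [377.7 203.4]
15 [318.1 246.8] [376.3 200.1]
20 [318.1 250.5] [374.9 196.8]
25 [318.1 254.3] [373.5 193.6]
[ 572.58346958 -107.42453177  185.75290874] [ 0.84357481 17.30292132 10.33885262] -19.189308406595497
0 [366.8 134.4]
5 [366.4 133.7]
10 [365.9 133. ]
15 [365.4 132.3]
20 [364.9 131.6]
25 [364.4 130.8]
```

View pics/c3z.png

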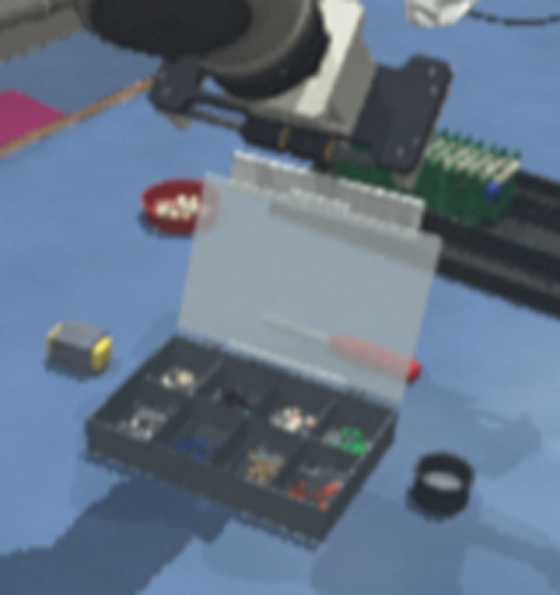

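```bash
python3 -c "
from h import *
o=status.observe();p=o['eef_pos'];M=Ro.from_rotvec(o['tool_rot']).as_matrix();a=M[:,0];z=M[:,2]
for off in(-9.5,0,9.5):
  for d in(0,10,20): print(off,d,proj('w3.png',p-d*a-off*z),proj('s3.png',p-d*a-off*z),proj('c3.png',p-d*a-off*z))
"
```

```text
-9.5 0 [318.3 249.6] [383.8 208.7] [368.1 131.1]
-9.5 10 [318.3 256.6] [381. 202.] [367.1 129.6]
-9.5 20 [318.3 264.3] [378.2 195.4] [366.2 128.2]
0 0 [318.3 236.7] [380.4 209.9] [366.7 134.5]
0 10 [318.3 243.1] [377.6 203.3] [365.8 133.1]
0 20 [318.3 250.2] [374.8 196.7] [364.8 131.6]
9.5 0 [318.3 223.4] [377. 211.] [365.4 137.9]
9.5 10 [318.3 229.2] [374.3 204.5] [364.4 136.5]
9.5 20 [318.3 235.6] [371.5 198. ] [363.5 135.1]
```

```bash
python3 -c "
from h import *
rows([(-89,161,.785),(-75,162,.785),(-30,163,.785)])"
```

```text
t 2.17 p [ 571.8 -124.3  175.4] f -74.9 lat 0.7 F [-0.3 -0.2  0. ] open 0.4181773641575701
axes [[0.132, -0.69, -0.711], [0.983, 0.183, 0.005], [0.127, -0.7, 0.703]] q [ 0.07  0.5   1.66 -0.91  1.08  0.37]
(-89, 161, 0.79) d [ 2.02 -0.07 -0.01] a [-0.005 -0.005 -0.003]
(-75, 162, 0.79) d [ 0.96 -0.07 -0.93] a [-0.005 -0.005 -0.003]
(-30, 163, 0.79) d [-2.27 -0.08 -4.06] a [-0.005 -0.005 -0.003]
```

Emit:
send_rows(moves=[{"hand": 0,"dx": 1,"dy": 0,"dz": 0,"ax": 0,"ay": 0,"az": 0},{"hand": 0,"dx": 2,"dy": 0,"dz": 0,"ax": 0,"ay": 0,"az": 0},{"hand": 0,"dx": 2,"dy": 0,"dz": 0,"ax": 0,"ay": 0,"az": 0},{"hand": 0,"dx": 1.5,"dy": 0,"dz": -0.5,"ax": 0,"ay": 0,"az": 0},{"hand": 0,"dx": 1,"dy": 0,"dz": -0.9,"ax": 0,"ay": 0,"az": 0},{"hand": 0,"dx": 0.75,"dy": 0,"dz": -1.15,"ax": 0,"ay": 0,"az": 0},{"hand": 0,"dx": 0.5,"dy": 0,"dz": -1.4,"ax": 0,"ay": 0,"az": 0},{"hand": 0,"dx": 0.2,"dy": 0,"dz": -1.7,"ax": 0,"ay": 0,"az": 0},{"hand": 0,"dx": -0.1,"dy": 0,"dz": -2,"ax": 0,"ay": 0,"az": 0},{"hand": 0,"dx": -0.4,"dy": 0,"dz": -2.25,"ax": 0,"ay": 0,"az": 0},{"hand": 0,"dx": -0.7,"dy": 0,"dz": -2.5,"ax": 0,"ay": 0,"az": 0},{"hand": 0,"dx": -0.95,"dy": 0,"dz": -2.75,"ax": 0,"ay": 0,"az": 0},{"hand": 0,"dx": -1.2,"dy": 0,"dz": -3,"ax": 0,"ay": 0,"az": 0},{"hand": 0,"dx": -1.2,"dy": 0,"dz": -3,"ax": 0,"ay": 0,"az": 0}])

```text
time: 3.33
eef_pos: [567.0, -96.6, 168.4]
tool_rot: [0.547, 0.645, -1.308]
wrist_force: [-6.5, -5.8, 22.4]
opening: 0.6
```

```bash
python3 -c "
from h import *
snap('side','s4.png');snap('wrist','w4.png')
rows([(-20,164,.785),(-9,165,.785)])
a=cv2.imread('pics/s4.png')[130:320,220:460]; cv2.imwrite('pics/s4z.png',cv2.resize(a,None,fx=3.1,fy=3.1,interpolation=cv2.INTER_CUBIC))
for th in (1.5,1.6,1.7,1.8,1.92):
  print(th,[proj(n,[*(H+145*np.cos(th)*F+L*np.array([F[1],-F[0]])),34+145*np.sin(th)]).tolist() for n in('s4.png','w4.png') for L in(-75,75)])
"
```

```text
t 3.43 p [567.  -96.8 168.4] f -46.9 lat 1.0 F [-6.7 -6.4 21.9] open 0.4759469296253622
axes [[0.135, -0.696, -0.705], [0.983, 0.182, 0.008], [0.123, -0.694, 0.709]] q [ 0.12  0.51  1.66 -0.91  1.11  0.43]
(-20, 164, 0.79) d [-1.6  -0.11 -2.21] a [-0.007  0.003 -0.004]
(-9, 165, 0.79) d [-2.45 -0.12 -2.92] a [-0.007  0.003 -0.004]
1.5 [[302.5, 195.1], [383.0, 163.8], [159.6, 215.2], [470.3, 212.9]]
1.6 [[307.8, 200.1], [388.9, 167.9], [172.7, 227.5], [457.9, 225.4]]
1.7 [[313.3, 206.1], [394.8, 172.9], [184.3, 235.5], [446.9, 233.5]]
1.8 [[318.8, 212.9], [400.7, 178.7], [194.5, 240.0], [437.2, 238.2]]
1.92 [[325.5, 222.2], [407.6, 186.7], [205.2, 241.8], [427.0, 240.1]]
```

View pics/s4z.png

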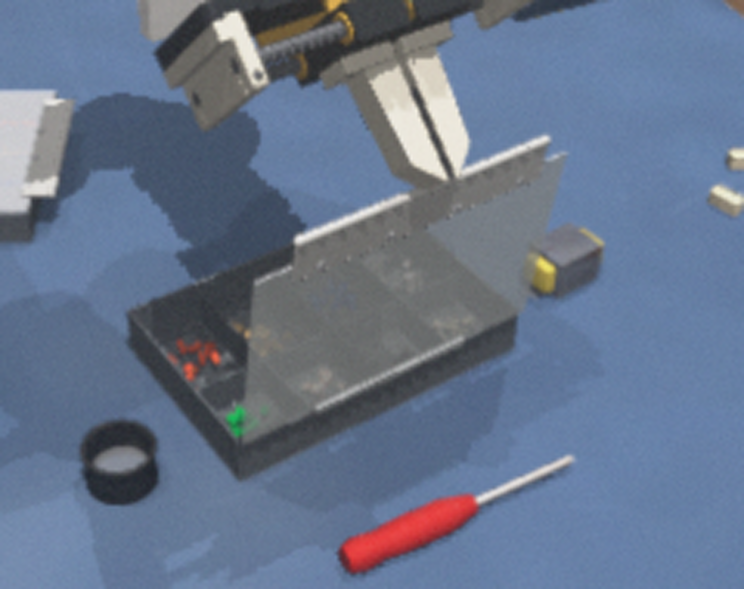

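View pics/w4.png

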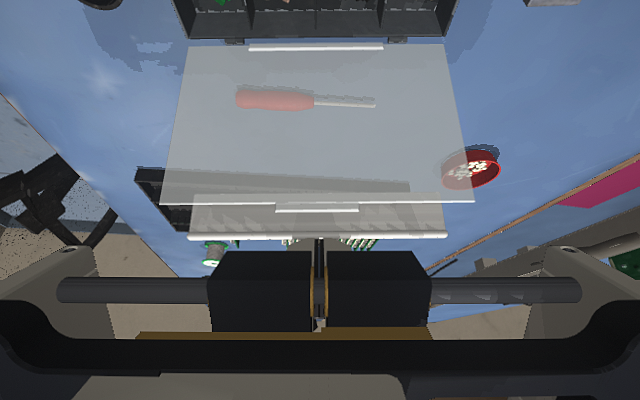

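Emit:
send_rows(moves=[{"hand": 0,"dx": 0.1,"dy": 0,"dz": 0.25,"ax": 0,"ay": 0,"az": 0},{"hand": 0,"dx": 0.3,"dy": 0,"dz": 0.5,"ax": 0,"ay": 0,"az": 0},{"hand": 0,"dx": 0.5,"dy": 0,"dz": 0.7,"ax": 0,"ay": 0,"az": 0},{"hand": 0,"dx": 0.7,"dy": 0,"dz": 0.9,"ax": 0,"ay": 0,"az": 0},{"hand": 0,"dx": 0.9,"dy": 0,"dz": 1.1,"ax": 0,"ay": 0,"az": 0},{"hand": 0,"dx": 1.1,"dy": 0,"dz": 1.3,"ax": 0,"ay": 0,"az": 0},{"hand": 0,"dx": 1.3,"dy": 0,"dz": 1.5,"ax": 0,"ay": 0,"az": 0},{"hand": 0,"dx": 1.5,"dy": 0,"dz": 1.7,"ax": 0,"ay": 0,"az": 0},{"hand": 0,"dx": 1.7,"dy": 0,"dz": 1.9,"ax": 0,"ay": 0,"az": 0},{"hand": 0,"dx": 1.9,"dy": 0,"dz": 2.1,"ax": 0,"ay": 0,"az": 0},{"hand": 0,"dx": 2.2,"dy": 0,"dz": 2.4,"ax": 0,"ay": 0,"az": 0},{"hand": 0,"dx": 2.5,"dy": 0,"dz": 2.9,"ax": 0,"ay": 0,"az": 0},{"hand": 0,"dx": 2.9,"dy": 0,"dz": 3.5,"ax": 0,"ay": 0,"az": 0}])

```text
time: 4.52
eef_pos: [575.3, -141.7, 172.8]
tool_rot: [0.547, 0.645, -1.308]
wrist_force: [-0.2, -0.6, 0.7]
opening: 0.6
```

```bash
python3 -c "
from h import *
snap('side','s5.png');snap('wrist','w5.png')
rows([(-75,175,.1),(-85,160,.1),(-85,160,0)])
a=cv2.imread('pics/s5.png')[130:320,220:460]; cv2.imwrite('pics/s5z.png',cv2.resize(a,None,fx=3.1,fy=3.1,interpolation=cv2.INTER_CUBIC))
"
```

```text
t 4.62 p [ 575.3 -142.5  173.2] f -93.3 lat 0.8 F [-0.6 -0.2 -0. ] open 0.2995723163604175
axes [[0.134, -0.696, -0.705], [0.983, 0.181, 0.009], [0.122, -0.694, 0.709]] q [ 0.03  0.51  1.66 -0.93  1.06  0.37]
(-75, 175, 0.1) d [-1.43 -0.09 -1.17] a [-0.007  0.688 -0.006]
(-85, 160, 0.1) d [ 0.34 -0.1  -1.52] a [-0.007  0.688 -0.006]
(-85, 160, 0) d [ 0.34 -0.1  -1.52] a [-0.007  0.788 -0.007]
```

View pics/s5z.png

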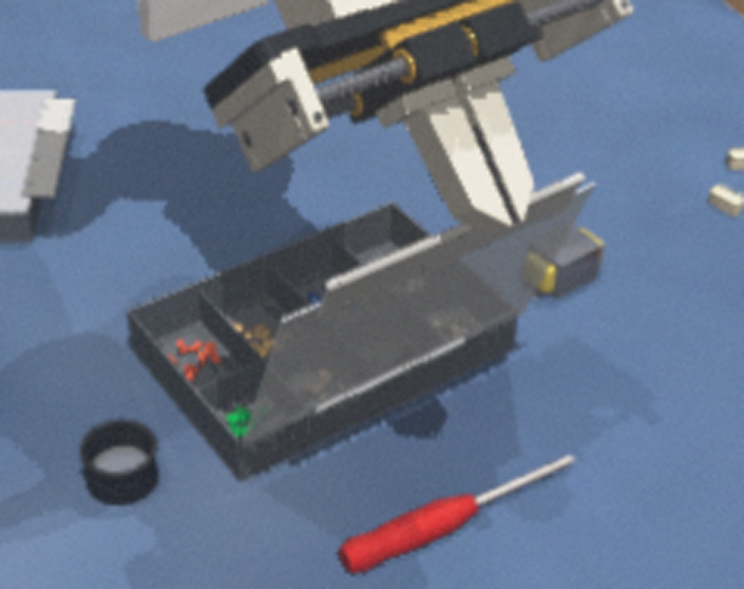

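Emit:
send_rows(moves=[{"hand": 0,"dx": 0,"dy": 0,"dz": 0,"ax": 0,"ay": 0.11,"az": 0},{"hand": 0,"dx": 0,"dy": 0,"dz": 0,"ax": 0,"ay": 0.22,"az": 0},{"hand": 0,"dx": 0,"dy": 0,"dz": 0,"ax": 0,"ay": 0.34,"az": 0},{"hand": 0,"dx": 0,"dy": 0,"dz": 0,"ax": 0,"ay": 0.45,"az": 0},{"hand": 0,"dx": 0,"dy": 0,"dz": 0,"ax": -0.007,"ay": 0.57,"az": -0.007},{"hand": 0,"dx": 0.5,"dy": 0,"dz": -0.7,"ax": -0.007,"ay": 0.68,"az": -0.007},{"hand": 0,"dx": 1,"dy": -0.1,"dz": -1.5,"ax": -0.007,"ay": 0.788,"az": -0.007},{"hand": 0,"dx": 1.7,"dy": -0.1,"dz": -2.6,"ax": -0.007,"ay": 0.788,"az": -0.007},{"hand": 0,"dx": 1.8,"dy": -0.1,"dz": -2.8,"ax": -0.007,"ay": 0.788,"az": -0.007},{"hand": 0,"dx": 1.8,"dy": -0.1,"dz": -2.8,"ax": -0.007,"ay": 0.788,"az": -0.007}])

```text
time: 5.45
eef_pos: [572.5, -135.6, 139.7]
tool_rot: [1.07, 1.293, -1.073]
wrist_force: [0.6, 0.4, -0.7]
opening: 0.4
```

```bash
python3 -c "
from h import *
snap('side','s6.png');snap('wrist','w6.png')
rows([(-65,140,0),(-30,140,0),(-15,140,0),(6,140,0)])
a=cv2.imread('pics/s6.png')[130:320,220:460]; cv2.imwrite('pics/s6z.png',cv2.resize(a,None,fx=3.1,fy=3.1,interpolation=cv2.INTER_CUBIC))
p=status.observe()['eef_pos']; print(proj('s6.png',p),proj('s6.png',p+[0,0,20]))
"
```

```text
t 5.55 p [ 573.5 -135.2  141.1] f -85.8 lat 0.3 F [-0.7  0.3 -0.5] open 0.7702882972427649
axes [[-0.0, -0.001, -1.0], [0.983, 0.186, -0.0], [0.186, -0.983, 0.001]] q [-0.36  0.51  1.43 -0.    1.2  -0.55]
(-65, 140, 0) d [ 0.11 -0.03 -2.08] a [0.001 0.001 0.   ]
(-30, 140, 0) d [ 0.11 -0.03 -5.58] a [0.001 0.001 0.   ]
(-15, 140, 0) d [ 0.11 -0.02 -7.08] a [0.001 0.001 0.   ]
(6, 140, 0) d [ 0.1  -0.02 -9.18] a [0.001 0.001 0.   ]
[383.1 232.5] [384.3 221.9]
```

View pics/s6z.png

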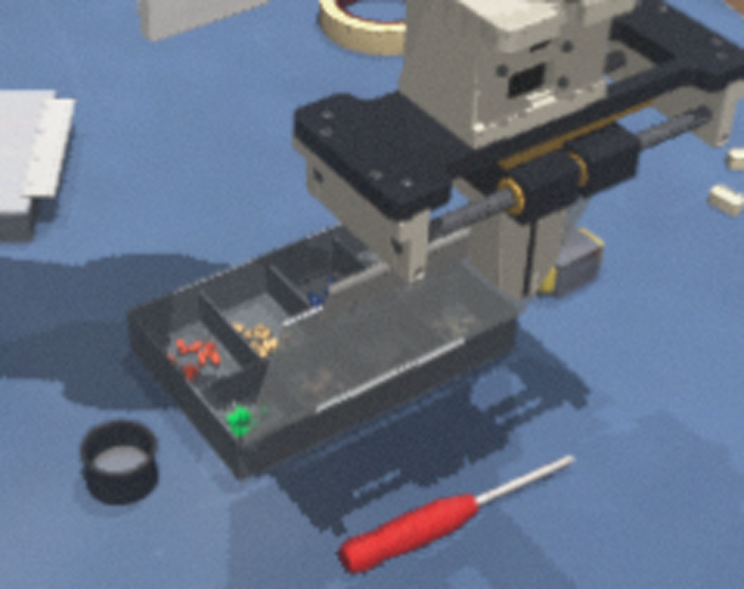

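View pics/w6.png

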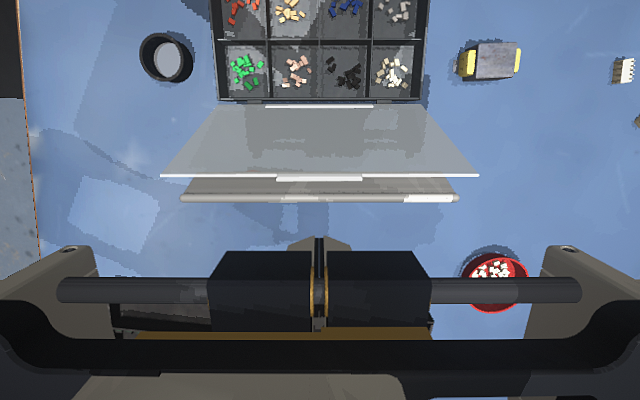

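Emit:
send_rows(moves=[{"hand": 0,"dx": 0,"dy": 0,"dz": -1,"ax": 0,"ay": 0,"az": 0},{"hand": 0,"dx": 0,"dy": 0,"dz": -1.8,"ax": 0,"ay": 0,"az": 0},{"hand": 0,"dx": 0,"dy": 0,"dz": -2.2,"ax": 0,"ay": 0,"az": 0},{"hand": 0,"dx": 0,"dy": 0,"dz": -2.5,"ax": 0,"ay": 0,"az": 0},{"hand": 0,"dx": 0,"dy": 0,"dz": -2.8,"ax": 0,"ay": 0,"az": 0},{"hand": 0,"dx": 0,"dy": 0,"dz": -3.2,"ax": 0,"ay": 0,"az": 0},{"hand": 0,"dx": 0,"dy": 0,"dz": -3.6,"ax": 0,"ay": 0,"az": 0},{"hand": 0,"dx": 0,"dy": 0,"dz": -4,"ax": 0,"ay": 0,"az": 0}])

```text
time: 6.22
eef_pos: [566.0, -95.5, 141.1]
tool_rot: [1.069, 1.291, -1.071]
wrist_force: [-0.2, -0.5, 0.5]
opening: 0.8
```

```bash
python3 -c "
from h import *
rows([])
snap('wrist','w7.png')
for th in (1.5,1.6,1.7,1.8,1.92):
  print(th,[proj(n,[*(H+145*np.cos(th)*F+L*np.array([F[1],-F[0]])),34+145*np.sin(th)]).tolist() for n in('w7.png',) for L in(-75,75)])
"
```

```text
t 6.22 p [566.  -95.5 141.1] f -45.5 lat 0.3 F [-0.2 -0.5  0.5] open 0.7553881146675713
axes [[-0.0, -0.001, -1.0], [0.983, 0.186, -0.0], [0.186, -0.983, 0.001]] q [-0.3   0.49  1.48 -0.    1.18 -0.49]
1.5 [[164.8, 163.3], [469.6, 164.0]]
1.6 [[168.9, 191.9], [465.6, 192.6]]
1.7 [[174.0, 218.0], [460.4, 218.7]]
1.8 [[180.0, 240.9], [454.4, 241.5]]
1.92 [[187.8, 263.6], [446.6, 264.2]]
```

View pics/w7.png

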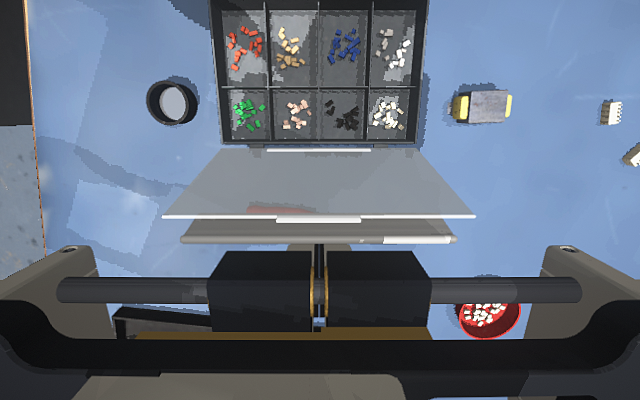

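Emit:
send_rows(moves=[{"hand": 0,"dx": 0,"dy": 0,"dz": -0.5,"ax": 0,"ay": 0,"az": 0},{"hand": 0,"dx": 0,"dy": 0,"dz": -1,"ax": 0,"ay": 0,"az": 0},{"hand": 0,"dx": 0,"dy": 0,"dz": -1.5,"ax": 0,"ay": 0,"az": 0},{"hand": 0,"dx": 0,"dy": 0,"dz": -2,"ax": 0,"ay": 0,"az": 0},{"hand": 0,"dx": 0,"dy": 0,"dz": -2.5,"ax": 0,"ay": 0,"az": 0},{"hand": 0,"dx": 0,"dy": 0,"dz": -3,"ax": 0,"ay": 0,"az": 0},{"hand": 0,"dx": 0,"dy": 0,"dz": -3.5,"ax": 0,"ay": 0,"az": 0},{"hand": 0,"dx": 0,"dy": 0,"dz": -4,"ax": 0,"ay": 0,"az": 0},{"hand": 0,"dx": 0,"dy": 0,"dz": -4.4,"ax": 0,"ay": 0,"az": 0},{"hand": 0,"dx": 0,"dy": 0,"dz": -4.8,"ax": 0,"ay": 0,"az": 0},{"hand": 0,"dx": 0,"dy": 0,"dz": -5.1,"ax": 0,"ay": 0,"az": 0}])

```text
time: 7.18
eef_pos: [556.1, -44.2, 141.0]
tool_rot: [1.069, 1.292, -1.071]
wrist_force: [-0.5, -0.6, -0.1]
opening: 0.5
```

```bash
python3 -c "
from h import *
snap('wrist','w8.png')
rows([(0,178,0),(25,180,.3),(65,165,.6),(56,135,.785)])
for th in (1.2,1.3,1.4,1.5,1.6):
  print(th,[proj(n,[*(H+145*np.cos(th)*F+L*np.array([F[1],-F[0]])),34+145*np.sin(th)]).tolist() for n in('w8.png',) for L in(-75,75)])
"
```

```text
t 7.23 p [556.1 -43.8 141. ] f 7.2 lat 0.1 F [ 0.   0.8 -0.4] open 0.2508221768945911
axes [[-0.001, -0.0, -1.0], [0.982, 0.187, -0.001], [0.187, -0.982, 0.0]] q [-0.22  0.46  1.53 -0.    1.16 -0.4 ]
(0, 178, 0) d [-3.7  -0.01  0.72] a [0.002 0.    0.001]
(25, 180, 0.3) d [-3.9  -0.01 -1.78] a [ 0.002 -0.3    0.   ]
(65, 165, 0.6) d [-2.4   0.   -5.78] a [ 0.002 -0.6   -0.   ]
(56, 135, 0.79) d [ 0.6   0.   -4.88] a [ 0.002 -0.785 -0.   ]
1.2 [[176.9, 178.9], [458.5, 179.8]]
1.3 [[176.5, 206.1], [458.7, 207.0]]
1.4 [[177.4, 233.1], [457.6, 233.9]]
1.5 [[179.7, 258.8], [455.3, 259.6]]
1.6 [[183.1, 282.4], [451.8, 283.1]]
```

View pics/w8.png

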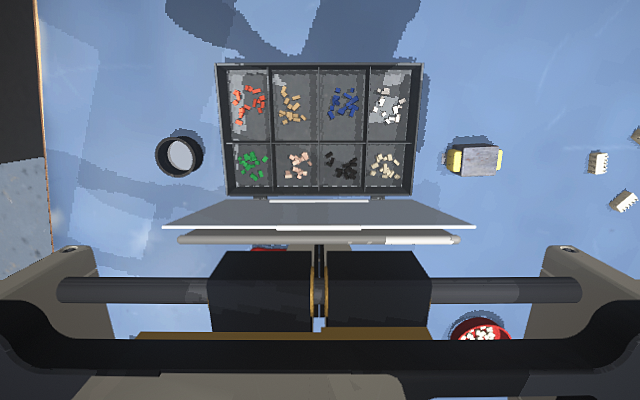

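Emit:
send_rows(moves=[{"hand": 0,"dx": -1.8,"dy": 0,"dz": 0.3,"ax": 0,"ay": 0,"az": 0},{"hand": 0,"dx": -4.2,"dy": 0,"dz": 0.3,"ax": 0,"ay": -0.11,"az": 0},{"hand": 0,"dx": -4.5,"dy": 0,"dz": -1.5,"ax": 0,"ay": -0.22,"az": 0},{"hand": 0,"dx": -4.5,"dy": 0,"dz": -4,"ax": 0,"ay": -0.33,"az": 0},{"hand": 0,"dx": -4,"dy": 0,"dz": -6.5,"ax": 0,"ay": -0.45,"az": 0},{"hand": 0,"dx": -2.5,"dy": 0,"dz": -7,"ax": 0,"ay": -0.56,"az": 0},{"hand": 0,"dx": -1,"dy": 0,"dz": -6.5,"ax": 0,"ay": -0.67,"az": 0},{"hand": 0,"dx": 0.2,"dy": 0,"dz": -5.8,"ax": 0.002,"ay": -0.785,"az": 0},{"hand": 0,"dx": 0.6,"dy": 0,"dz": -4.9,"ax": 0.002,"ay": -0.785,"az": 0}])

```text
time: 7.98
eef_pos: [544.7, 6.9, 130.1]
tool_rot: [0.531, 0.657, -1.307]
wrist_force: [-1.7, 1.2, -0.9]
opening: 0.3
```

```bash
cat >> h.py <<'E'
def angs(n,L=(-75,75),ths=np.arange(0,1.6,.1)):
  for th in ths:
    print(round(th,2),[proj(n,[*(H+145*np.cos(th)*F+l*np.array([F[1],-F[0]])),34+145*np.sin(th)]).tolist() for l in L])
E
python3 -c "
from h import *
snap('wrist','w9.png')
rows([(56,135,.785)])
angs('w9.png',ths=np.arange(.9,1.5,.1))
"
```

```text
t 8.03 p [545.3   4.4 131.2] f 56.6 lat -1.6 F [-0.6 -2.  -0.7] open 0.8512998164184419
axes [[0.127, -0.696, -0.707], [0.982, 0.188, -0.008], [0.139, -0.693, 0.707]] q [ 0.31  0.59  1.65 -0.85  1.2   0.57]
(56, 135, 0.79) d [-0.23  0.15  0.31] a [0.008 0.    0.003]
0.9 [[184.1, 245.1], [456.9, 247.9]]
1.0 [[189.1, 266.0], [451.3, 268.7]]
1.1 [[194.7, 283.6], [445.1, 286.2]]
1.2 [[200.5, 297.7], [438.7, 300.1]]
1.3 [[206.5, 308.5], [432.3, 310.7]]
1.4 [[212.4, 316.1], [426.0, 318.2]]
```

View pics/w9.png

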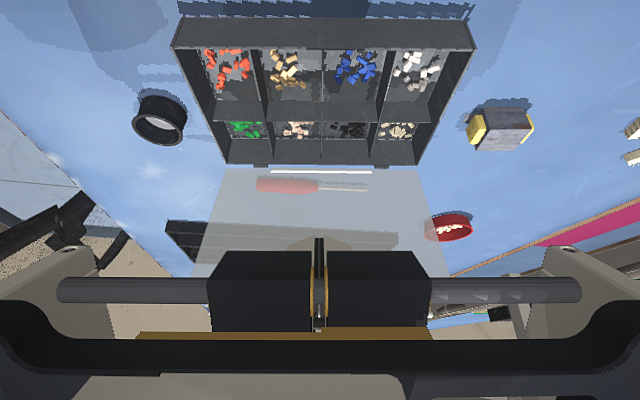

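Emit:
send_rows(moves=[{"hand": 0,"dx": -0.2,"dy": 0.1,"dz": 0.2,"ax": 0,"ay": 0,"az": 0},{"hand": 0,"dx": -0.2,"dy": 0.1,"dz": 0.2,"ax": 0,"ay": 0,"az": 0},{"hand": 0,"dx": -0.2,"dy": 0.1,"dz": 0.2,"ax": 0,"ay": 0,"az": 0}])

```text
time: 8.28
eef_pos: [547.3, 3.9, 135.8]
tool_rot: [0.539, 0.658, -1.309]
wrist_force: [-0.1, 0.1, -0.4]
opening: 0.7
```

```bash
python3 -c "
from h import *
snap('scene','c10.png')
rows([(56,135,.785)])
angs('c10.png',ths=np.arange(.9,1.5,.1))
im=cv2.imread('pics/c10.png')[70:270,250:450]; cv2.imwrite('pics/c10z.png',cv2.resize(im,None,fx=3,fy=3,interpolation=cv2.INTER_CUBIC))
"
```

```text
t 8.33 p [547.2   3.9 135.8] f 55.7 lat 0.2 F [0.9 0.9 0.5] open 0.3217359967167328
axes [[0.128, -0.694, -0.708], [0.983, 0.186, -0.004], [0.135, -0.695, 0.706]] q [ 0.31  0.59  1.64 -0.85  1.2   0.56]
(56, 135, 0.79) d [ 0.03 -0.02 -0.07] a [ 0.004 -0.001  0.002]
0.9 [[365.6, 183.8], [308.1, 165.4]]
1.0 [[368.1, 178.0], [310.6, 160.1]]
1.1 [[370.7, 172.6], [313.3, 155.2]]
1.2 [[373.4, 167.6], [316.2, 150.7]]
1.3 [[376.1, 163.1], [319.1, 146.6]]
1.4 [[378.7, 159.1], [322.0, 143.0]]
```

View pics/c10z.png

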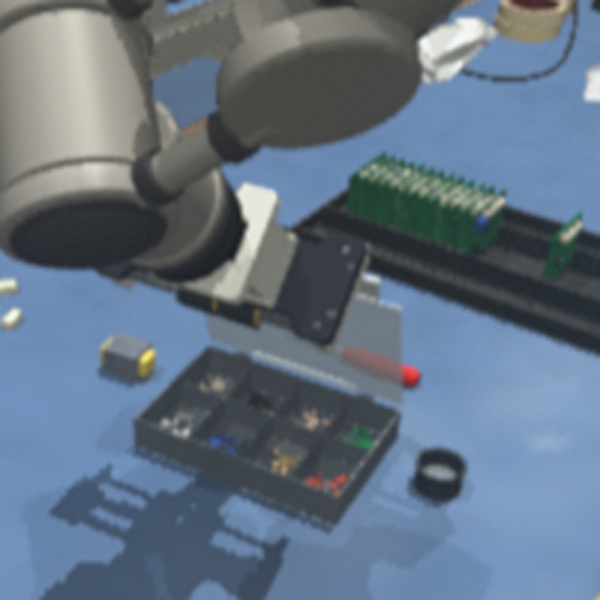

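Emit:
send_rows(moves=[{"hand": 0,"dx": 0,"dy": 0,"dz": 0,"ax": 0,"ay": 0,"az": 0},{"hand": 0,"dx": 0,"dy": 0,"dz": 0,"ax": 0,"ay": 0,"az": 0},{"hand": 0,"dx": 0,"dy": 0,"dz": 0,"ax": 0,"ay": 0,"az": 0},{"hand": 0,"dx": 0,"dy": 0,"dz": 0,"ax": 0,"ay": 0,"az": 0},{"hand": 0,"dx": 0,"dy": 0,"dz": 0,"ax": 0,"ay": 0,"az": 0},{"hand": 0,"dx": 0,"dy": 0,"dz": 0,"ax": 0,"ay": 0,"az": 0}])

```text
time: 8.83
eef_pos: [547.2, 3.9, 135.7]
tool_rot: [0.539, 0.658, -1.309]
wrist_force: [0.0, 0.2, -0.1]
opening: 0.4
```

```bash
python3 -c "
from h import *
snap('side','s11.png')
rows([(56,135,.785)])
angs('s11.png',ths=np.arange(.8,1.5,.1))
im=cv2.imread('pics/s11.png')[70:270,230:430]; cv2.imwrite('pics/s11z.png',cv2.resize(im,None,fx=3,fy=3,interpolation=cv2.INTER_CUBIC))
"
```

```text
t 8.88 p [547.1   4.  135.7] f 55.8 lat 0.1 F [ 0.4 -0.4 -0.4] open 0.48663436666850785
axes [[0.128, -0.694, -0.708], [0.983, 0.186, -0.005], [0.135, -0.695, 0.706]] q [ 0.31  0.59  1.64 -0.85  1.2   0.56]
(56, 135, 0.79) d [ 0.03 -0.01 -0.07] a [ 0.004 -0.001  0.002]
0.8 [[273.9, 186.7], [348.5, 159.2]]
0.9 [[276.8, 185.2], [352.4, 157.4]]
1.0 [[280.1, 184.6], [356.7, 156.4]]
1.1 [[283.9, 184.8], [361.4, 156.1]]
1.2 [[288.0, 186.0], [366.4, 156.7]]
1.3 [[292.5, 188.0], [371.7, 158.2]]
1.4 [[297.4, 191.1], [377.3, 160.5]]
```

View pics/s11z.png

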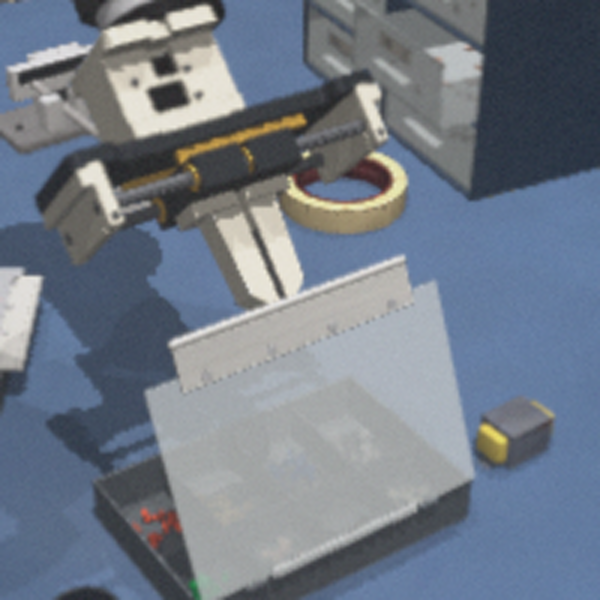

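Emit:
send_rows(moves=[{"hand": 0,"dx": 0,"dy": 0,"dz": 0,"ax": 0,"ay": 0,"az": 0},{"hand": 0,"dx": 0,"dy": 0,"dz": 0,"ax": 0,"ay": 0,"az": 0},{"hand": 0,"dx": 0,"dy": 0,"dz": 0,"ax": 0,"ay": 0,"az": 0},{"hand": 0,"dx": 0,"dy": 0,"dz": 0,"ax": 0,"ay": 0,"az": 0},{"hand": 0,"dx": 0,"dy": 0,"dz": 0,"ax": 0,"ay": 0,"az": 0},{"hand": 0,"dx": 0,"dy": 0,"dz": 0,"ax": 0,"ay": 0,"az": 0},{"hand": 0,"dx": 0,"dy": 0,"dz": 0,"ax": 0,"ay": 0,"az": 0},{"hand": 0,"dx": 0,"dy": 0,"dz": 0,"ax": 0,"ay": 0,"az": 0}])

```text
time: 9.55
eef_pos: [547.1, 4.0, 135.7]
tool_rot: [0.539, 0.658, -1.309]
wrist_force: [0.7, -0.1, -0.2]
opening: 0.4
```

```bash
python3 -c "
from h import *
snap('side','s12.png')
im=cv2.imread('pics/s12.png')[70:270,230:430]; cv2.imwrite('pics/s12z.png',cv2.resize(im,None,fx=3,fy=3,interpolation=cv2.INTER_CUBIC))
def tcp(th,r=137,off=1,D=20,t=.785):
  K=np.array([r*np.cos(th)+off*np.sin(th),34+r*np.sin(th)-off*np.cos(th)])
  return K+9.5*np.array([np.cos(t),-np.sin(t)])+D*np.array([-np.sin(t),-np.cos(t)])
rows([(*tcp(th).round(1),.785) for th in(1.1,1,.9,.8,.7)])
"
```

```text
t 9.6 p [547.1   4.  135.7] f 55.8 lat 0.1 F [ 0.1  0.6 -0.1] open 0.3078135448343109
axes [[0.128, -0.694, -0.708], [0.983, 0.186, -0.005], [0.135, -0.695, 0.706]] q [ 0.31  0.59  1.64 -0.85  1.2   0.56]
(np.float64(55.6), np.float64(134.8), 0.79) d [ 0.08 -0.01 -0.05] a [ 0.004 -0.001  0.002]
(np.float64(67.4), np.float64(127.9), 0.79) d [-0.27 -0.01 -1.37] a [ 0.004 -0.001  0.002]
(np.float64(78.5), np.float64(119.8), 0.79) d [-0.48 -0.   -2.73] a [ 0.004 -0.001  0.002]
(np.float64(88.7), np.float64(110.7), 0.79) d [-0.56  0.   -4.09] a [ 0.004 -0.001  0.002]
(np.float64(98.0), np.float64(100.6), 0.79) d [-0.5   0.01 -5.47] a [ 0.004 -0.001  0.002]
```

View pics/s12z.png

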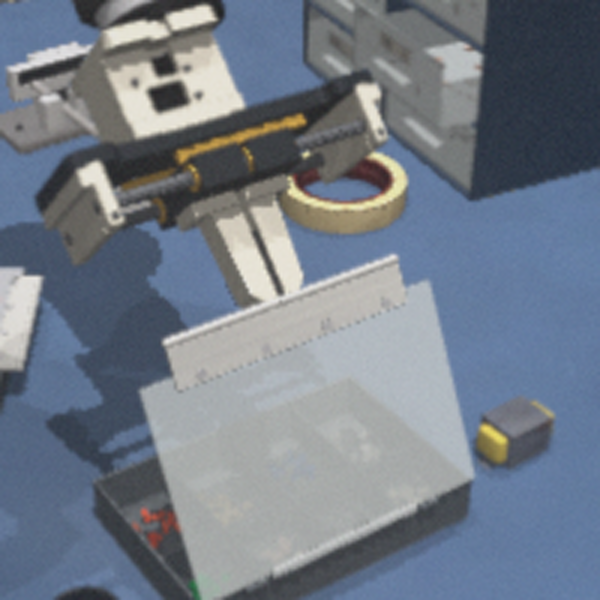

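```bash
cat >> h.py <<'E'
def path(th,s=28,t=np.pi/4):
  a=np.array([-np.sin(t),-np.cos(t)]);p=np.array([np.cos(t),-np.sin(t)])
  if th>=t:
    r=137;off=-2
    K=np.array([r*np.cos(th)+off*np.sin(th),34+r*np.sin(th)-off*np.cos(th)])
    return K+9.5*p+20*a
  R=np.array([145*np.cos(th)-4*np.sin(th),34+145*np.sin(th)+4*np.cos(th)])
  return R+12*p+s*a
E
python3 -c "
from h import *
rows([(*path(th).round(1),np.pi/4) for th in np.arange(1.09,.68,-.04)])
"
```

```text
t 9.6 p [547.1   4.  135.7] f 55.8 lat 0.1 F [ 0.1  0.6 -0.1] open 0.3078135448343109
axes [[0.128, -0.694, -0.708], [0.983, 0.186, -0.005], [0.135, -0.695, 0.706]] q [ 0.31  0.59  1.64 -0.85  1.2   0.56]
(np.float64(54.2), np.float64(135.5), 0.79) d [ 0.12 -0.01  0.1 ] a [ 0.004 -0.002  0.002]
(np.float64(59.0), np.float64(133.0), 0.79) d [-0.04 -0.01 -0.42] a [ 0.004 -0.002  0.002]
(np.float64(63.7), np.float64(130.2), 0.79) d [-0.17 -0.01 -0.95] a [ 0.004 -0.002  0.002]
(np.float64(68.4), np.float64(127.3), 0.79) d [-0.3  -0.01 -1.49] a [ 0.004 -0.002  0.002]
(np.float64(72.9), np.float64(124.2), 0.79) d [-0.4  -0.01 -2.02] a [ 0.004 -0.002  0.002]
(np.float64(77.3), np.float64(120.9), 0.79) d [-0.47 -0.   -2.57] a [ 0.004 -0.002  0.002]
(np.float64(81.5), np.float64(117.4), 0.79) d [-0.52 -0.   -3.11] a [ 0.004 -0.002  0.002]
(np.float64(85.6), np.float64(113.7), 0.79) d [-0.55  0.   -3.66] a [ 0.004 -0.002  0.002]
(np.float64(90.0), np.float64(109.5), 0.79) d [-0.56  0.   -4.27] a [ 0.004 -0.002  0.002]
(np.float64(94.1), np.float64(105.4), 0.79) d [-0.56  0.01 -4.85] a [ 0.004 -0.002  0.002]
(np.float64(98.0), np.float64(101.1), 0.79) d [-0.53  0.01 -5.43] a [ 0.004 -0.002  0.002]
```

Emit:
send_rows(moves=[{"hand": 0,"dx": 0,"dy": 0,"dz": -0.2,"ax": 0,"ay": 0,"az": 0},{"hand": 0,"dx": -0.04,"dy": 0,"dz": -0.42,"ax": 0,"ay": 0,"az": 0},{"hand": 0,"dx": -0.1,"dy": 0,"dz": -0.68,"ax": 0,"ay": 0,"az": 0},{"hand": 0,"dx": -0.17,"dy": 0,"dz": -0.95,"ax": 0,"ay": 0,"az": 0},{"hand": 0,"dx": -0.24,"dy": 0,"dz": -1.22,"ax": 0,"ay": 0,"az": 0},{"hand": 0,"dx": -0.3,"dy": 0,"dz": -1.49,"ax": 0,"ay": 0,"az": 0},{"hand": 0,"dx": -0.35,"dy": 0,"dz": -1.75,"ax": 0,"ay": 0,"az": 0},{"hand": 0,"dx": -0.4,"dy": 0,"dz": -2.02,"ax": 0,"ay": 0,"az": 0},{"hand": 0,"dx": -0.44,"dy": 0,"dz": -2.3,"ax": 0,"ay": 0,"az": 0},{"hand": 0,"dx": -0.47,"dy": 0,"dz": -2.57,"ax": 0,"ay": 0,"az": 0},{"hand": 0,"dx": -0.5,"dy": 0,"dz": -2.84,"ax": 0,"ay": 0,"az": 0},{"hand": 0,"dx": -0.52,"dy": 0,"dz": -3.11,"ax": 0,"ay": 0,"az": 0},{"hand": 0,"dx": -0.54,"dy": 0,"dz": -3.38,"ax": 0,"ay": 0,"az": 0},{"hand": 0,"dx": -0.55,"dy": 0,"dz": -3.66,"ax": 0,"ay": 0,"az": 0}])

```text
time: 10.77
eef_pos: [541.5, 33.4, 113.6]
tool_rot: [0.539, 0.658, -1.309]
wrist_force: [-0.3, 0.1, -0.1]
opening: 0.3
```

```bash
python3 -c "
from h import *
snap('side','s13.png');snap('wrist','w13.png')
angs('s13.png',ths=np.arange(.6,1.1,.1));angs('w13.png',ths=np.arange(.6,1.1,.1))
im=cv2.imread('pics/s13.png')[70:270,230:430]; cv2.imwrite('pics/s13z.png',cv2.resize(im,None,fx=3,fy=3,interpolation=cv2.INTER_CUBIC))
rows([(*path(th).round(1),np.pi/4) for th in np.arange(.81,.3,-.05)])
"
```

```text
0.6 [[269.4, 191.8], [342.1, 164.7]]
0.7 [[271.4, 188.9], [345.1, 161.6]]
0.8 [[273.9, 186.7], [348.5, 159.2]]
0.9 [[276.8, 185.2], [352.4, 157.4]]
1.0 [[280.1, 184.6], [356.7, 156.4]]
1.1 [[283.9, 184.8], [361.4, 156.1]]
0.6 [[185.2, 218.9], [450.5, 220.5]]
0.7 [[186.9, 243.6], [448.5, 245.2]]
0.8 [[189.7, 266.6], [445.4, 268.1]]
0.9 [[193.4, 287.1], [441.6, 288.6]]
1.0 [[197.7, 304.8], [437.1, 306.2]]
1.1 [[202.6, 319.4], [432.1, 320.7]]
t 10.87 p [541.4  33.5 113.3] f 85.9 lat -0.1 F [ 0.6  0.9 -0.9] open 0.25687069690545805
axes [[0.128, -0.694, -0.708], [0.982, 0.186, -0.005], [0.136, -0.695, 0.706]] q [ 0.36  0.63  1.63 -0.84  1.21  0.62]
(np.float64(85.6), np.float64(113.7), 0.79) d [-0.    0.01  0.05] a [ 0.005 -0.002  0.002]
(np.float64(91.0), np.float64(108.5), 0.79) d [-0.02  0.01 -0.7 ] a [ 0.005 -0.002  0.002]
(np.float64(96.0), np.float64(103.3), 0.79) d [-0.    0.02 -1.42] a [ 0.005 -0.002  0.002]
(np.float64(100.8), np.float64(97.8), 0.79) d [ 0.05  0.02 -2.15] a [ 0.005 -0.002  0.002]
(np.float64(105.2), np.float64(92.1), 0.79) d [ 0.14  0.02 -2.87] a [ 0.005 -0.002  0.002]
(np.float64(109.4), np.float64(86.1), 0.79) d [ 0.27  0.03 -3.59] a [ 0.005 -0.002  0.002]
(np.float64(113.3), np.float64(80.0), 0.79) d [ 0.43  0.03 -4.29] a [ 0.005 -0.002  0.002]
(np.float64(116.8), np.float64(73.7), 0.79) d [ 0.63  0.03 -4.99] a [ 0.005 -0.002  0.002]
(np.float64(120.1), np.float64(67.2), 0.79) d [ 0.85  0.04 -5.68] a [ 0.005 -0.002  0.002]
(np.float64(123.0), np.float64(60.5), 0.79) d [ 1.12  0.04 -6.36] a [ 0.005 -0.002  0.002]
(np.float64(125.6), np.float64(53.8), 0.79) d [ 1.41  0.05 -7.01] a [ 0.005 -0.002  0.002]
```

View pics/s13z.png

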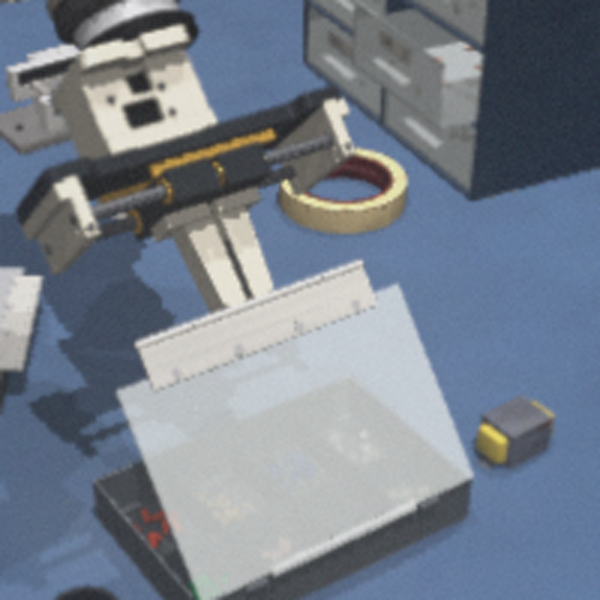

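View pics/w13.png

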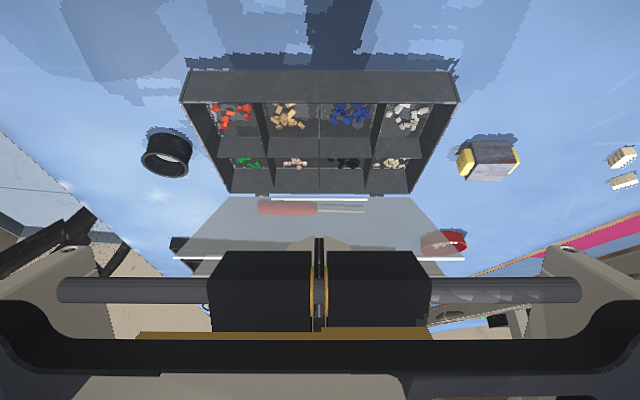

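Emit:
send_rows(moves=[{"hand": 0,"dx": -0.01,"dy": 0,"dz": -0.3,"ax": 0,"ay": 0,"az": 0},{"hand": 0,"dx": -0.02,"dy": 0,"dz": -0.7,"ax": 0,"ay": 0,"az": 0},{"hand": 0,"dx": -0.01,"dy": 0,"dz": -1.06,"ax": 0,"ay": 0,"az": 0},{"hand": 0,"dx": 0,"dy": 0,"dz": -1.42,"ax": 0,"ay": 0,"az": 0},{"hand": 0,"dx": 0.02,"dy": 0,"dz": -1.78,"ax": 0,"ay": 0,"az": 0},{"hand": 0,"dx": 0.05,"dy": 0,"dz": -2.15,"ax": 0,"ay": 0,"az": 0},{"hand": 0,"dx": 0.09,"dy": 0,"dz": -2.51,"ax": 0,"ay": 0,"az": 0},{"hand": 0,"dx": 0.14,"dy": 0,"dz": -2.87,"ax": 0,"ay": 0,"az": 0},{"hand": 0,"dx": 0.2,"dy": 0,"dz": -3.23,"ax": 0,"ay": 0,"az": 0},{"hand": 0,"dx": 0.27,"dy": 0,"dz": -3.59,"ax": 0,"ay": 0,"az": 0},{"hand": 0,"dx": 0.35,"dy": 0,"dz": -3.94,"ax": 0,"ay": 0,"az": 0},{"hand": 0,"dx": 0.43,"dy": 0,"dz": -4.29,"ax": 0,"ay": 0,"az": 0},{"hand": 0,"dx": 0.53,"dy": 0,"dz": -4.64,"ax": 0,"ay": 0,"az": 0},{"hand": 0,"dx": 0.63,"dy": 0,"dz": -4.99,"ax": 0,"ay": 0,"az": 0},{"hand": 0,"dx": 0.74,"dy": 0,"dz": -5.33,"ax": 0,"ay": 0,"az": 0},{"hand": 0,"dx": 0.85,"dy": 0,"dz": -5.68,"ax": 0,"ay": 0,"az": 0}])

```text
time: 12.2
eef_pos: [534.7, 67.3, 66.9]
tool_rot: [0.538, 0.658, -1.308]
wrist_force: [-0.0, 0.7, -0.4]
opening: 0.4
```

```bash
python3 -c "
from h import *
snap('side','s14.png');snap('wrist','w14.png')
angs('s14.png',ths=np.arange(.2,.7,.1));angs('w14.png',ths=np.arange(.2,.7,.1))
im=cv2.imread('pics/s14.png')[110:310,210:410]; cv2.imwrite('pics/s14z.png',cv2.resize(im,None,fx=3,fy=3,interpolation=cv2.INTER_CUBIC))
rows([(*path(th).round(1),np.pi/4) for th in list(np.arange(.41,0,-.05))+[0,-.03]])
"
```

```text
0.2 [[265.4, 209.2], [334.5, 182.3]]
0.3 [[265.8, 204.1], [335.8, 177.2]]
0.4 [[266.5, 199.5], [337.4, 172.6]]
0.5 [[267.7, 195.4], [339.5, 168.4]]
0.6 [[269.4, 191.8], [342.1, 164.7]]
0.2 [[196.0, 217.8], [441.4, 219.5]]
0.3 [[193.5, 241.6], [443.6, 243.3]]
0.4 [[192.0, 266.2], [444.8, 268.0]]
0.5 [[191.5, 290.9], [444.9, 292.6]]
0.6 [[192.1, 314.6], [444.0, 316.4]]
t 12.3 p [534.5  67.3  66.6] f 120.4 lat -0.6 F [-0.   0.7 -0.5] open 0.3791246052591689
axes [[0.128, -0.694, -0.708], [0.982, 0.187, -0.006], [0.136, -0.695, 0.706]] q [ 0.42  0.71  1.62 -0.83  1.19  0.71]
(np.float64(120.1), np.float64(67.2), 0.79) d [-0.02  0.06  0.06] a [ 0.006 -0.002  0.003]
(np.float64(123.0), np.float64(60.5), 0.79) d [ 0.25  0.06 -0.62] a [ 0.006 -0.002  0.003]
(np.float64(125.6), np.float64(53.8), 0.79) d [ 0.54  0.06 -1.27] a [ 0.006 -0.002  0.003]
(np.float64(127.8), np.float64(46.9), 0.79) d [ 0.87  0.07 -1.92] a [ 0.006 -0.002  0.003]
(np.float64(129.7), np.float64(39.9), 0.79) d [ 1.23  0.07 -2.54] a [ 0.006 -0.002  0.003]
(np.float64(131.2), np.float64(32.8), 0.79) d [ 1.63  0.08 -3.15] a [ 0.006 -0.002  0.003]
(np.float64(132.4), np.float64(25.6), 0.79) d [ 2.05  0.08 -3.74] a [ 0.006 -0.002  0.003]
(np.float64(133.2), np.float64(18.4), 0.79) d [ 2.51  0.09 -4.31] a [ 0.006 -0.002  0.003]
(np.float64(133.6), np.float64(11.2), 0.79) d [ 2.99  0.09 -4.85] a [ 0.006 -0.002  0.003]
(np.float64(133.7), np.float64(9.7), 0.79) d [ 3.09  0.09 -4.96] a [ 0.006 -0.002  0.003]
(np.float64(133.7), np.float64(5.4), 0.79) d [ 3.39  0.09 -5.26] a [ 0.006 -0.002  0.003]
```

View pics/s14z.png

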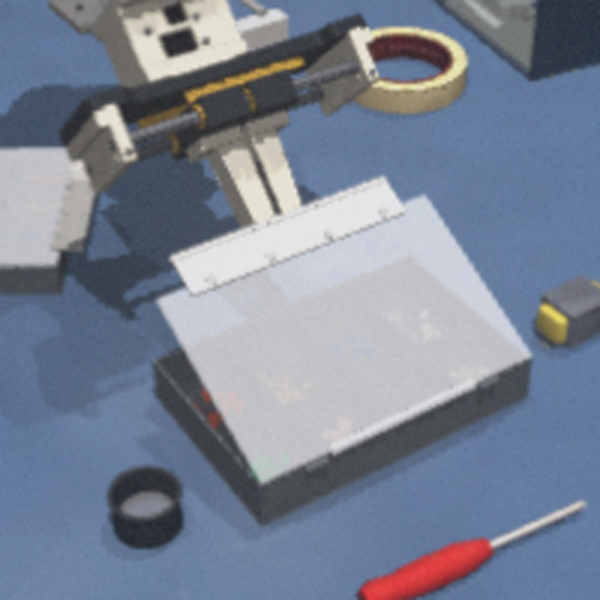

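View pics/w14.png

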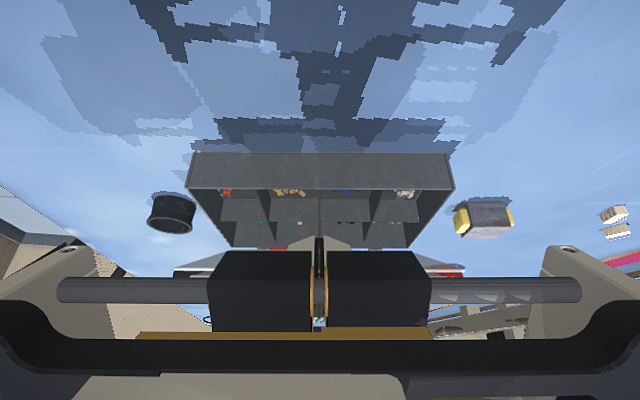

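```bash
python3 -c "
from h import *
for u,v in((242,167),(231,200),(183,200),(240,160)):
  w=onz('s14.png',u,v,30); d=w[:2]-H; print((u,v),w.round(0),'f',(d@F).round(0),'lat',(d@[F[1],-F[0]]).round(0))
"; python3 - <<'E'
import cv2
im=cv2.imread('pics/s14.png')[80:280,150:400];cv2.imwrite('pics/s14y.png',cv2.resize(im,None,fx=3,fy=3,interpolation=cv2.INTER_CUBIC))
im=cv2.imread('pics/c10.png')[130:390,200:460];cv2.imwrite('pics/c10y.png',cv2.resize(im,None,fx=2.3,fy=2.3,interpolation=cv2.INTER_CUBIC))
E
```

```text
(242, 167) [463. 272.  30.] f 334.0 lat -33.0
(231, 200) [414. 168.  30.] f 242.0 lat -101.0
(183, 200) [325. 204.  30.] f 294.0 lat -181.0
(240, 160) [467. 300.  30.] f 362.0 lat -24.0
```

View pics/s14y.png

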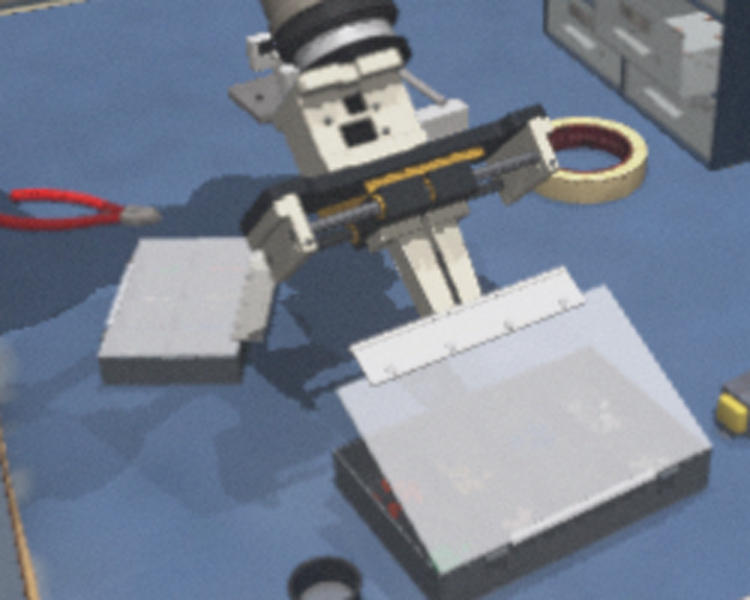

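Emit:
send_rows(moves=[{"hand": 0,"dx": 0.12,"dy": 0,"dz": -0.3,"ax": 0,"ay": 0,"az": 0},{"hand": 0,"dx": 0.25,"dy": 0,"dz": -0.62,"ax": 0,"ay": 0,"az": 0},{"hand": 0,"dx": 0.39,"dy": 0,"dz": -0.94,"ax": 0,"ay": 0,"az": 0},{"hand": 0,"dx": 0.54,"dy": 0,"dz": -1.27,"ax": 0,"ay": 0,"az": 0},{"hand": 0,"dx": 0.7,"dy": 0,"dz": -1.6,"ax": 0,"ay": 0,"az": 0},{"hand": 0,"dx": 0.87,"dy": 0,"dz": -1.92,"ax": 0,"ay": 0,"az": 0},{"hand": 0,"dx": 1.05,"dy": 0,"dz": -2.23,"ax": 0,"ay": 0,"az": 0},{"hand": 0,"dx": 1.23,"dy": 0,"dz": -2.54,"ax": 0,"ay": 0,"az": 0},{"hand": 0,"dx": 1.43,"dy": 0,"dz": -2.85,"ax": 0,"ay": 0,"az": 0},{"hand": 0,"dx": 1.63,"dy": 0,"dz": -3.15,"ax": 0,"ay": 0,"az": 0},{"hand": 0,"dx": 1.84,"dy": 0,"dz": -3.45,"ax": 0,"ay": 0,"az": 0},{"hand": 0,"dx": 2.05,"dy": 0,"dz": -3.74,"ax": 0,"ay": 0,"az": 0},{"hand": 0,"dx": 2.05,"dy": 0,"dz": -3.74,"ax": 0,"ay": 0,"az": 0}])

```text
time: 13.38
eef_pos: [531.7, 79.1, 24.9]
tool_rot: [0.537, 0.66, -1.309]
wrist_force: [-0.8, 0.9, 0.5]
opening: 0.4
```

```bash
python3 -c "
from h import *
snap('side','s15.png');snap('scene','c15.png')
angs('s15.png',ths=np.arange(0,.4,.1))
im=cv2.imread('pics/s15.png')[130:310,220:400]; cv2.imwrite('pics/s15z.png',cv2.resize(im,None,fx=3.3,fy=3.3,interpolation=cv2.INTER_CUBIC))
im=cv2.imread('pics/c15.png')[110:310,230:430]; cv2.imwrite('pics/c15z.png',cv2.resize(im,None,fx=3,fy=3,interpolation=cv2.INTER_CUBIC))
rows([(*path(th).round(1),np.pi/4) for th in (.11,.08,.05,.03,0,-.02,-.04)])
"
```

```text
0.0 [[265.8, 220.6], [333.4, 193.5]]
0.1 [[265.4, 214.8], [333.8, 187.7]]
0.2 [[265.4, 209.2], [334.5, 182.3]]
0.3 [[265.8, 204.1], [335.8, 177.2]]
t 13.48 p [531.8  79.1  25.5] f 132.4 lat -1.0 F [ 0.3  1.3 -1. ] open 0.300911975695716
axes [[0.127, -0.694, -0.708], [0.982, 0.187, -0.007], [0.137, -0.695, 0.706]] q [ 0.44  0.79  1.63 -0.84  1.15  0.78]
(np.float64(132.4), np.float64(25.6), 0.79) d [-0.01  0.1   0.01] a [ 0.006 -0.002  0.003]
(np.float64(132.9), np.float64(21.3), 0.79) d [ 0.26  0.11 -0.33] a [ 0.006 -0.002  0.003]
(np.float64(133.3), np.float64(17.0), 0.79) d [ 0.54  0.11 -0.66] a [ 0.006 -0.002  0.003]
(np.float64(133.5), np.float64(14.1), 0.79) d [ 0.73  0.11 -0.88] a [ 0.006 -0.002  0.003]
(np.float64(133.7), np.float64(9.7), 0.79) d [ 1.02  0.11 -1.2 ] a [ 0.006 -0.002  0.003]
(np.float64(133.7), np.float64(6.8), 0.79) d [ 1.23  0.12 -1.41] a [ 0.006 -0.002  0.003]
(np.float64(133.7), np.float64(3.9), 0.79) d [ 1.44  0.12 -1.61] a [ 0.006 -0.002  0.003]
```

View pics/s15z.png

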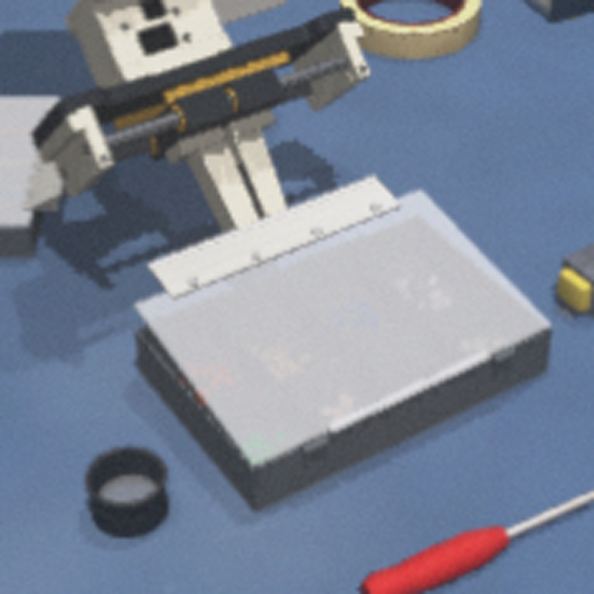

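View pics/c15z.png

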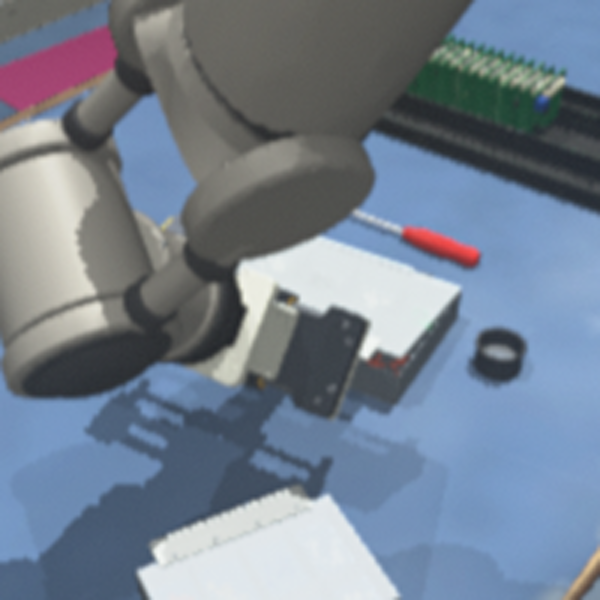

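Emit:
send_rows(moves=[{"hand": 0,"dx": 0.14,"dy": 0.1,"dz": -0.16,"ax": 0,"ay": 0,"az": 0},{"hand": 0,"dx": 0.26,"dy": 0.1,"dz": -0.33,"ax": 0,"ay": 0,"az": 0},{"hand": 0,"dx": 0.4,"dy": 0.1,"dz": -0.5,"ax": 0,"ay": 0,"az": 0},{"hand": 0,"dx": 0.54,"dy": 0.1,"dz": -0.66,"ax": 0,"ay": 0,"az": 0},{"hand": 0,"dx": 0.63,"dy": 0.1,"dz": -0.77,"ax": 0,"ay": 0,"az": 0},{"hand": 0,"dx": 0.73,"dy": 0.1,"dz": -0.88,"ax": 0,"ay": 0,"az": 0},{"hand": 0,"dx": 0.83,"dy": 0.1,"dz": -0.99,"ax": 0,"ay": 0,"az": 0},{"hand": 0,"dx": 0.92,"dy": 0.1,"dz": -1.1,"ax": 0,"ay": 0,"az": 0},{"hand": 0,"dx": 0.92,"dy": 0.1,"dz": -1.1,"ax": 0,"ay": 0,"az": 0}])

```text
time: 14.23
eef_pos: [532.4, 80.5, 10.9]
tool_rot: [0.537, 0.66, -1.309]
wrist_force: [0.8, 0.5, -0.5]
opening: 0.4
```

```bash
python3 -c "
from h import *
snap('side','s16.png')
im=cv2.imread('pics/s16.png')[130:310,220:400]; cv2.imwrite('pics/s16z.png',cv2.resize(im,None,fx=3.3,fy=3.3,interpolation=cv2.INTER_CUBIC))
rows([(*path(th).round(1),np.pi/4) for th in (.01,0,-.02,-.04,-.06)])
q=[*(H+145*F-75*np.array([F[1],-F[0]])),38]; print('shut rim',proj('s16.png',q),proj('s16.png',[*(H+145*F+75*np.array([F[1],-F[0]])),38]))
"
```

```text
t 14.28 p [532.4  80.5  11. ] f 133.7 lat -0.2 F [ 0.7  0.6 -0.6] open 0.5641765461287769
axes [[0.127, -0.695, -0.708], [0.982, 0.187, -0.007], [0.137, -0.695, 0.706]] q [ 0.44  0.81  1.62 -0.85  1.14  0.8 ]
(np.float64(133.6), np.float64(11.2), 0.79) d [-0.01  0.02  0.02] a [ 0.006 -0.002  0.003]
(np.float64(133.7), np.float64(9.7), 0.79) d [ 0.09  0.02 -0.1 ] a [ 0.006 -0.002  0.003]
(np.float64(133.7), np.float64(6.8), 0.79) d [ 0.3   0.02 -0.3 ] a [ 0.006 -0.002  0.003]
(np.float64(133.7), np.float64(3.9), 0.79) d [ 0.5   0.02 -0.51] a [ 0.006 -0.002  0.003]
(np.float64(133.7), np.float64(1.0), 0.79) d [ 0.71  0.03 -0.71] a [ 0.006 -0.002  0.003]
shut rim [265.6 219. ] [333.5 191.9]
```

View pics/s16z.png

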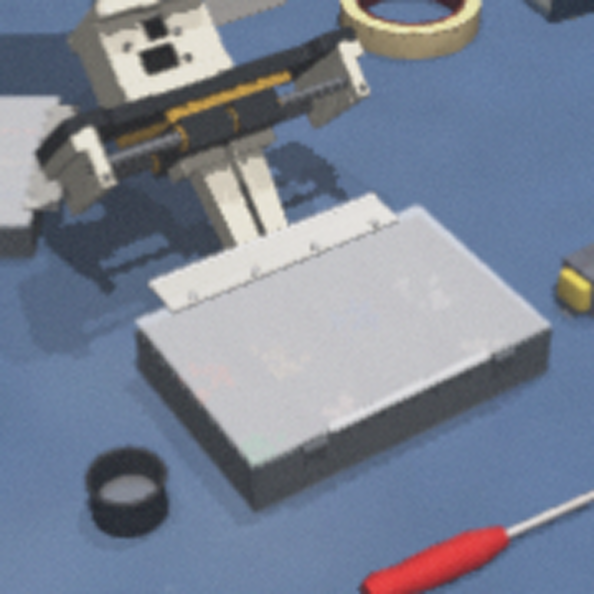

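Emit:
send_rows(moves=[{"hand": 0,"dx": 0.1,"dy": 0,"dz": -0.1,"ax": 0,"ay": 0,"az": 0},{"hand": 0,"dx": 0.2,"dy": 0,"dz": -0.2,"ax": 0,"ay": 0,"az": 0},{"hand": 0,"dx": 0.3,"dy": 0,"dz": -0.3,"ax": 0,"ay": 0,"az": 0},{"hand": 0,"dx": 0.4,"dy": 0,"dz": -0.4,"ax": 0,"ay": 0,"az": 0},{"hand": 0,"dx": 0.48,"dy": 0,"dz": -0.48,"ax": 0,"ay": 0,"az": 0},{"hand": 0,"dx": 0.48,"dy": 0,"dz": -0.48,"ax": 0,"ay": 0,"az": 0}])

```text
time: 14.78
eef_pos: [532.2, 80.2, 4.1]
tool_rot: [0.536, 0.66, -1.309]
wrist_force: [0.5, 0.5, -0.2]
opening: 0.2
```

```bash
python3 -c "
from h import *
snap('side','s17.png')
im=cv2.imread('pics/s17.png')[130:310,220:400]; cv2.imwrite('pics/s17z.png',cv2.resize(im,None,fx=3.3,fy=3.3,interpolation=cv2.INTER_CUBIC))
rows([(134,4,np.pi/4),(134,1,np.pi/4),(150,4,np.pi/4),(200,60,np.pi/4)])
"
```

```text
t 14.83 p [532.3  80.3   4.2] f 133.5 lat -0.4 F [0.2 0.  0.3] open 0.5048046428769629
axes [[0.127, -0.695, -0.708], [0.982, 0.187, -0.007], [0.137, -0.695, 0.706]] q [ 0.44  0.82  1.63 -0.85  1.13  0.81]
(134, 4, 0.79) d [-0.02  0.04 -0.04] a [ 0.006 -0.001  0.004]
(134, 1, 0.79) d [ 0.19  0.04 -0.26] a [ 0.006 -0.001  0.004]
(150, 4, 0.79) d [-1.15  0.04 -1.18] a [ 0.006 -0.001  0.004]
(200, 60, 0.79) d [-8.65  0.01 -0.76] a [ 0.006 -0.001  0.004]
```

View pics/s17z.png

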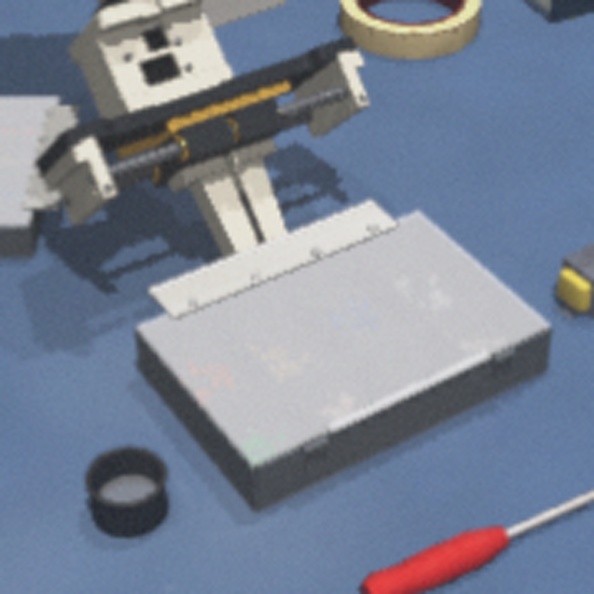

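Emit:
send_rows(moves=[{"hand": 0,"dx": 0.08,"dy": 0,"dz": -0.08,"ax": 0,"ay": 0,"az": 0},{"hand": 0,"dx": 0.16,"dy": 0,"dz": -0.16,"ax": 0,"ay": 0,"az": 0},{"hand": 0,"dx": 0.24,"dy": 0,"dz": -0.24,"ax": 0,"ay": 0,"az": 0},{"hand": 0,"dx": 0.3,"dy": 0,"dz": -0.3,"ax": 0,"ay": 0,"az": 0},{"hand": 0,"dx": 0.3,"dy": 0,"dz": -0.3,"ax": 0,"ay": 0,"az": 0}])

```text
time: 15.25
eef_pos: [532.1, 80.2, -0.3]
tool_rot: [0.536, 0.66, -1.309]
wrist_force: [1.0, 0.0, 0.6]
opening: 0.5
```

```bash
python3 -c "
from h import *
snap('side','s18.png')
im=cv2.imread('pics/s18.png')[130:310,220:400]; cv2.imwrite('pics/s18z.png',cv2.resize(im,None,fx=3.3,fy=3.3,interpolation=cv2.INTER_CUBIC))
rows([(134,4,np.pi/4),(134,-1.5,np.pi/4),(150,0,np.pi/4),(200,50,np.pi/4)])
"
```

```text
t 15.3 p [ 5.322e+02  8.020e+01 -2.000e-01] f 133.5 lat -0.5 F [0.3 0.5 0. ] open 0.41875288110537984
axes [[0.127, -0.695, -0.708], [0.982, 0.186, -0.007], [0.137, -0.694, 0.706]] q [ 0.44  0.83  1.63 -0.86  1.12  0.82]
(134, 4, 0.79) d [-0.33  0.04  0.26] a [ 0.006 -0.001  0.004]
(134, -1.5, 0.79) d [ 0.06  0.05 -0.13] a [ 0.006 -0.001  0.004]
(150, 0, 0.79) d [-1.18  0.05 -1.16] a [ 0.006 -0.001  0.004]
(200, 50, 0.79) d [-8.25  0.02 -1.16] a [ 0.006 -0.001  0.004]
```

View pics/s18z.png

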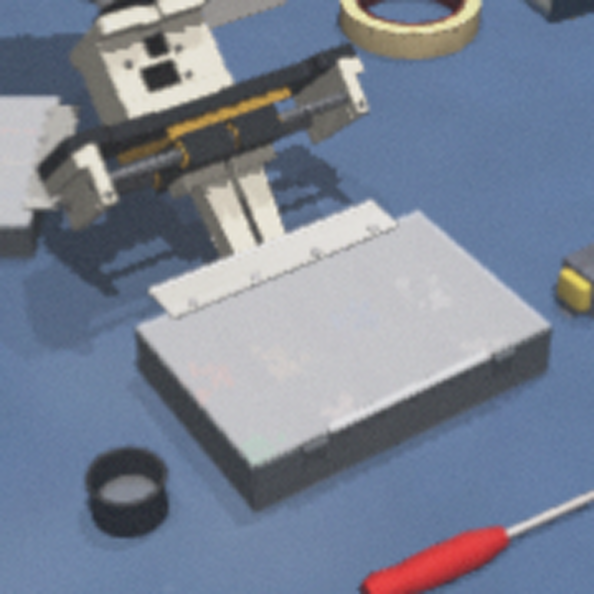

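Emit:
send_rows(moves=[{"hand": 0,"dx": -0.1,"dy": 0,"dz": -0.25,"ax": 0,"ay": 0,"az": 0},{"hand": 0,"dx": -0.4,"dy": 0,"dz": -0.5,"ax": 0,"ay": 0,"az": 0},{"hand": 0,"dx": -1,"dy": 0,"dz": -0.55,"ax": 0,"ay": 0,"az": 0},{"hand": 0,"dx": -1.8,"dy": 0,"dz": -0.55,"ax": 0,"ay": 0,"az": 0},{"hand": 0,"dx": -3,"dy": 0,"dz": -0.55,"ax": 0,"ay": 0,"az": 0},{"hand": 0,"dx": -4.5,"dy": 0,"dz": -0.5,"ax": 0,"ay": 0,"az": 0},{"hand": 0,"dx": -6.5,"dy": 0,"dz": -0.3,"ax": 0,"ay": 0,"az": 0},{"hand": 0,"dx": -9,"dy": 0,"dz": 0,"ax": 0,"ay": 0,"az": 0},{"hand": 0,"dx": -12,"dy": 0,"dz": 1,"ax": 0,"ay": 0,"az": 0},{"hand": 0,"dx": -14,"dy": 0,"dz": 3,"ax": 0,"ay": 0,"az": 0},{"hand": 0,"dx": -14,"dy": 0,"dz": 3,"ax": 0,"ay": 0,"az": 0},{"hand": 0,"dx": -14,"dy": 0,"dz": 3,"ax": 0,"ay": 0,"az": 0}])

```text
time: 16.3
eef_pos: [519.1, 158.2, 122.4]
tool_rot: [0.541, 0.658, -1.306]
wrist_force: [-0.1, -0.2, 0.2]
opening: 0.5
```

```bash
python3 -c "
from h import *
snap('side','s19.png');snap('wrist','w19.png')
rows([])
a=cv2.imread('pics/s19.png')[130:310,220:440]; cv2.imwrite('pics/s19z.png',cv2.resize(a,None,fx=3.3,fy=3.3,interpolation=cv2.INTER_CUBIC))
"
```

```text
t 16.4 p [518.1 156.9 120. ] f 211.5 lat -0.1 F [-0.1  0.2 -0.4] open 0.4517712099895259
axes [[0.126, -0.695, -0.708], [0.982, 0.187, -0.008], [0.138, -0.695, 0.706]] q [ 0.57  0.69  1.47 -0.73  1.4   0.67]
```

View pics/s19z.png

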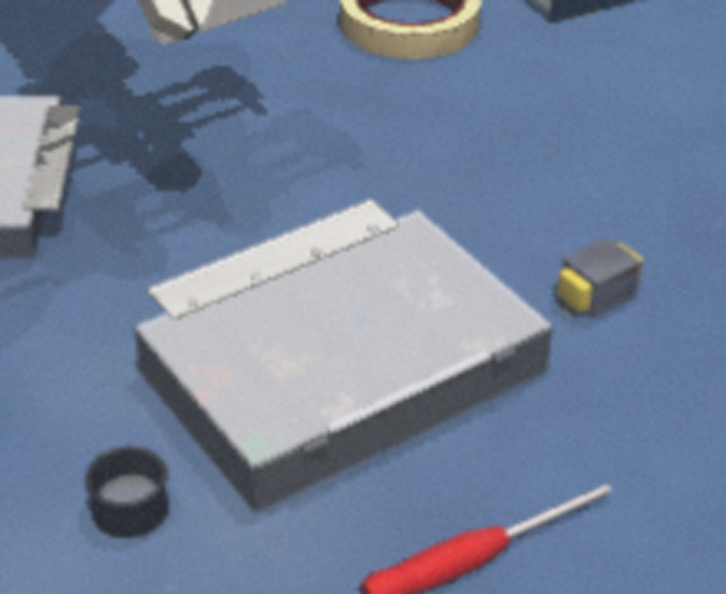

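View pics/w19.png

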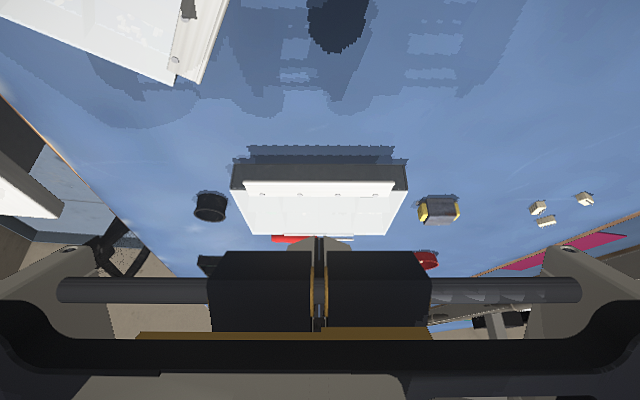

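The side view shows the lid flat on the rim: the rim line is unchanged from the two pictures before I withdrew. The loupe, transformer and screwdriver are where they started, and the finger is clear. I'm handing in now.

```bash
python3 -c "
from h import *
a=cv2.imread('pics/s18.png').astype(int);b=cv2.imread('pics/s19.png').astype(int);d=cv2.imread('pics/side0.png').astype(int)
print(abs(a-b)[200:290,262:390].mean(),'driver/loupe vs start',abs(d-b)[265:315,328:408].mean(),abs(d-b)[262:295,243:275].mean())
print(bot.hand_in())"
```

```text
3.3543113425925926 driver/loupe vs start 11.349666666666666 4.846906565656566
the job is handed in; nothing more can be done
None
```

The case is shut and the job is handed in at about 16.4 s. One thing counts against it: an early push pressed on the lip with about 22 N.

**What I did**
- **Tipping:** With the closed gripper as a single finger, held vertical behind the lip, I pushed the lid forward to about 1.42 rad.
- **Catching:** I took the finger over the top and tilted it 45° in front of the lid. The lid came to rest on it at about 1.1 rad.
- **Lowering:** I lowered the lid on the finger at about 0.25–0.3 rad/s until the rim stopped dropping in the pictures. I then moved the finger forward and up, clear of everything.

**Last checks**
- The lid lies flat on the rim, and the lip did not move when the finger left.
- By eye, the loupe, transformer and screwdriver are where they started, and so are the case corners. The pixel comparison at the screwdriver showed a larger difference than at the loupe (11 against 5 grey levels). I put that down to changed shadows, but did not check it further.
- The measured force at the end was about zero.

**What went wrong or disagreed**
- **First push:** I first pushed with the finger tilted at 45°, and it jammed on the rim, reading about 22 N, mostly downward. I backed off gently. The lid went back to its stop, the case did not visibly move, and the vertical push after that showed only noise-level force (about 0.5–1 N).
- **Finger length:** In the pictures the fingertips sit about 20 mm short of the reported TCP. I allowed for this, and lowering to TCP height 0 met no bench contact, which agrees with it.
- **Lid height:** During the last part of lowering, the lid stood about 4–5 mm higher than my model predicted, so I lowered further until it stopped.

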